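# Lay a mounted photograph under the copy-board glass

### The job

Get the mounted photograph ready for copying: with your fingertips on its top, draw it flat out of the drop-front box under the shelf and onto the copy board, and slide it square into the corner so that it touches both brass stops. Then lower the hinged glass over it, without slamming, until it is fully shut. Leave the other things on the bench and shelves as they are.

Things in the scene. Friction and masses are not known exactly. Their poses are not given: they have to be found in the camera images.
- photo: Mounted photograph: stiff cream board with a brown landscape print, 120 (its x) x 150 (its y) x 4 mm, about 90 g, too wide to grasp. Origin: centre of its underside; z up. It lies flat on the box floor, its far part under the shelf. Its underside slides easily on box, board and glass (friction about 0.3); rubber fingertips pressed on its top grip better than that.
- photo_corner (a point): The photograph's near right corner (its -x, -y corner) on the underside, 60 and 75 mm from its centre; axes as the photograph's.
- print_box: Grey drop-front archival box, fixed on the deck, 145 (x) x 184 (y) mm. Origin: centre of its underside; x points away from its open front. Floor 4 mm thick (its top at world z = 0.034), inside 138 x 176 mm; back and side walls rise 30 mm above the floor. The front wall is folded down flat towards the robot.
- box_lip (a point): Middle of the front edge of the folded-down front wall, on its top (level with the box floor), 102 mm from the box's centre; axes as the box's. It lies just over the copy board's rear edge and bridges the gap, so the photograph can slide straight out along the box's -x onto the copy board, 4 mm lower.
- shelf_unit: White bench shelf unit, fixed. Origin on the table under its middle, x away from the robot. Deck 600 mm wide (y), top at z = 0.030, x = -135 to +100 mm. Upper shelf x = -100 to +100 mm, z = 0.155 to 0.173 m, over the rear of the box and photograph. Side panels at y = +-291 mm; a small tray with iron rings on the deck at y = -215 mm.
- shelf_bar (a point): Middle of the lower front edge of the aluminium LED bar under the upper shelf's front edge (shelf unit x = -98 mm, z = 0.145 m; bar 500 mm long in y). A tool pointing straight down over the photograph in the box strikes the shelf: reach under it with the tool leaned back towards the robot, 35 to 40 degrees from vertical.
- copy_board: Dark copy board, fixed, 200 (x) x 300 (y) mm; origin on the table under its centre; flat top at z = 0.030. Two flat brass stops 12 mm wide, 3 mm high: the near one's inner face at x = -88 mm (y = -137 to +53), the right one's at y = -125 mm (x = -100 to +30). The photograph fits in their corner with its centre at x = -28, y = -50 mm, its axes along the board's.
- stop_corner (a point): The point on the copy board's top (z = 0.030) where the inner faces of the two brass stops meet; axes as the copy board's. The photograph's near right corner belongs here.
- glass (a joint): Opening angle of the hinged glass, rad: 0 shut over the copy board, 1.57 upright, up to 2.2 leaning outwards to the left. The hinge is stiff (about 0.75 N m) and the 450 g glass stays where it is left; pushing its outer face near the free edge takes 1 to 6 N.
- glass_hinge (a point): Middle of the glass's hinge line, on the copy board at x = -22.5, y = +120, z = 39 mm; axes as the copy board's. The hinge line runs along the board's x.
- glass_edge (a point): Middle of the free edge of the glass, on its outer face (the upper one when shut, then at z = 0.043, 1 mm above the photograph's top). Glass and aluminium frame: 145 mm along the hinge, 8 mm thick, reaching 250 mm from the hinge line (z = 0.29 upright). Its axes turn with the glass: y from free edge to hinge, z out of the outer face.
- tankard: Bystander: lidded pewter tankard, 92 mm across and 130 mm tall, standing on the upper shelf. Origin under its foot.
- goblet: Bystander: turned wooden goblet, 68 mm across, 105 mm tall, on the upper shelf. Origin under its foot.
- candlestick: Bystander: brass candlestick, 84 mm across, 125 mm tall, on the upper shelf. Origin under its foot.
- weight: Bystander: brass bell weight, 48 mm across, 72 mm tall, on the deck to the left of the box. Origin under it.
- rule: Bystander: orange wooden rule, 200 x 30 x 6 mm, on the table to the right of the copy board. Origin at the centre of its underside.
- brush: Bystander: dusting brush, 180 mm long, on the table to the right of the rule. Origin under its middle.
- loupe: Bystander: black stand loupe, 60 mm across, 44 mm tall, on the table to the left of the copy board. Origin under it.
There are look-alikes about, which are no part of the job. Of the things like the photo, leave any that is green; of the rest the smaller one is meant.

How it is judged:
By the outcome, as a careful person would: the job done as asked, in the order asked, and still so for the second after the job is handed in, with the robot touching nothing.
It also fails if it takes over 67 s, if anything falls off the work surface, if the arm or the gripper's body presses on something with over 40 N, if the wrist force passes 120 N, or if a joint passes its speed limit or range.

### The arm

A 6-joint arm with a two-finger parallel gripper is mounted at the origin on the work surface. World frame = base frame: x ahead of the robot, y to its left, z up, the work surface at z = 0. Lengths are in m, angles in degrees, forces in N, time in s.
With the tool pointing down it reaches from about 0.4 to 0.825 m from the base axis. Payload 7 kg.
Tool frame: the origin (TCP) lies between the finger pads, 19 mm behind the fingertips; this is the grasp point; z points along the fingers, y is the line along which they close (so a half turn about z gives the same grasp; the last joint's range is limited). The gripper opens to 88 mm and grips with 3 to 60 N. Pads are 19 mm wide; open, the fingers measure 130 mm over their backs; the gripper's body (78 mm by 193 mm) begins 47 mm behind the grasp point.
Start: joints at [-55.113, 20.546, 0.682, 0, -70.136, -16.507], TCP at [0.213, -0.641, 0.245] pointing down, gripper open.
Joint ranges: [-176.03, 176.03], [-82.01, 121.73], [-58.28, 71.71], [-173.87, 95.51], [-174.79, -0.11], [-173.66, 173.66]. Speed limits (degrees/s): [136.94, 136.94, 172.46, 180, 180, 180].

### API

Orientations are given as [roll, pitch, yaw] about the fixed x, y, z axes, in that order (R = Rz(yaw) Ry(pitch) Rx(roll)).
In Python, from plant import r gives the robot as it stands. The module is installed in compiled form; this text tells all that it offers.
- The arm moves only by the tool play_rows, never from a script. Its argument "rows" is a list of rows, each an object with "slide": the shift along the tool's x, y, z as a fraction of full scale, a list of three; "delta_rot": the turn, a rotation vector about the tool's x, y, z as a fraction of full scale, a list of three; "fingers": the opening, from -1 (shut) to 1 (fully open). In form: [{"slide": [x, y, z], "delta_rot": [rx, ry, rz], "fingers": fingers}, ...]. A call has 1 to 8 rows; each row shifts and turns the commanded pose from where the row before left it, along the tool's axes as they then stand; what a row does not reach is not made up. Full scale, the value 1, is 0.15 m for a shift and 0.08 rad for a turn. A row lasts 1/8 s, in which the tool goes at most 62.5 mm and 10.7 degrees, less where a joint would pass 70% of its speed; a pose out of reach is approached as far as the arm can. A call with a number of a shift or a turn outside -1 to 1 is refused whole. A call with a gripper value outside its range is refused whole. The fingers move at their own pace and stop on an object; "squeeze" is the grip in N (left out, the last holds). Time passes only in rows, so rows that do not move let the fingers close. It gives the time, the measured TCP pose, the force, the opening and the grip force at its end, in the units of the state.
- r.get_state(): the state, without advancing time (a new reading comes with each control period).
- r.capture(name): name is "scene" or "top" or "wrist"; returns a dict with "image" (400x640x3 uint8, blue, green, red), "fx", "fy", "cx", "cy" (pixels), "R" (3x3) and "t" (3): a world point X has camera coordinates R X + t; the wrist camera has in their place "T_tool_cam" (4x4, takes a point from camera to tool coordinates, whose origin is the TCP and whose axes are the flange's). Camera axes: x right, y down, z forward; pixel columns grow to the right and rows downward; lengths in m; the calibration is good to about 2 mm. A picture is of the moment at which its call begins: read the wrist's pose just before it. There is no depth.
- r.close_job(): hands the job in; it is judged then, once.
The state is a dict: "time_s": time; "joints": joint angles; "qd": joint speeds; "joint_torque": joint torques, N m; "tcp_pos": TCP position; "eef_rot": TCP orientation; "contact_force": force on the tool from outside, world axes, zero at the start; "moment": the same for the moment, N m; "gripper_width": finger opening in m; "gripper_force": force on a finger pad.
Only numpy, scipy, OpenCV 4.12 (cv2) and the standard library are available. Lean on these libraries where they do the work, as an engineer would, in place of code of your own. Each camera call takes 0.05 s, during which the arm holds its last target. There are 200 camera calls.

## Working session

There is one attempt and no reset: what is moved stays moved. The work goes in short steps, Python scripts to look and compute and a tool call to move; the robot and the scene stay as the last step left them, time stands still between calls to the robot, and variables do not carry over. Pictures are saved under pics/ and viewed, at most 10 in all, crops included, and the job is handed in when it is done.

Besides the shell and the picture viewer there is one more tool, called after "Request:" as name([rows], argument=value, ...), one row to a line, values as JSON. play_rows: Moves the arm, as the interface text tells. Shift numbers are shares of 0.15 m and turn numbers shares of 0.08 rad, none past 1 either way. Its arguments: {"type":"object","properties":{"rows":{"type":"array"},"squeeze":{"type":"number"}},"required":["rows"]}

```bash
mkdir -p pics; python3 - <<'E'
from plant import r
import cv2,pickle
d={}
for n in("scene","top"):
    c=r.capture(n);cv2.imwrite(f"pics/{n}0.png",c["image"]);d[n]={k:v for k,v in c.items() if k!='image'}
pickle.dump(d,open("cal.pkl","wb"))
print(d);s=r.get_state();print(s)
E
```

```text
{'scene': {'fx': 373.0843036736382, 'fy': 373.0843036736382, 'cx': 314.80217501046417, 'cy': 200.18597726615073, 'R': array([[-0.59784633,  0.80159929,  0.00428372],
       [ 0.75347794,  0.56376443, -0.33829081],
       [-0.27358869, -0.19901823, -0.94103187]]), 't': array([ 0.32932887, -0.35903019,  1.34398441])}, 'top': {'fx': 364.50265149631167, 'fy': 364.50265149631167, 'cx': 322.0030193445075, 'cy': 199.97990235501652, 'R': array([[-0.01164755, -0.99988611, -0.00959673],
       [-0.99769314,  0.01226283, -0.06676847],
       [ 0.06687855,  0.00879691, -0.99772234]]), 't': array([0.00723842, 0.52938155, 1.08289705])}}
{'time_s': 0.1, 'joints': array([-5.51121689e+01,  2.05879321e+01,  6.39262804e-01, -1.75067100e-02,
       -7.01360348e+01, -1.65065219e+01]), 'qd': array([ 0.05824272, -0.08603352,  0.15342628, -0.01318794, -0.04058079,
       -0.05517975]), 'joint_torque': array([-1.48158804e-03, -5.84162915e+01,  2.93754637e+01,  7.01547280e+00,
        1.02365695e-02, -5.48153241e-05]), 'tcp_pos': array([ 0.21269702, -0.64018285,  0.24451212]), 'eef_rot': array([ 1.79914110e+02, -8.28867416e-03, -1.61624645e+02]), 'contact_force': array([ 0.89728361, -0.16657973, -0.05654216]), 'moment': array([ 0.00720762,  0.00671429, -0.02547279]), 'gripper_force': 0.0, 'gripper_width': 0.08766456042149698}
```

View pics/scene0.png

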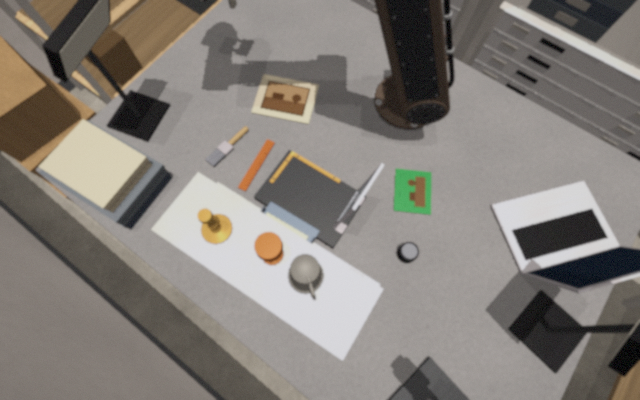

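View pics/top0.png

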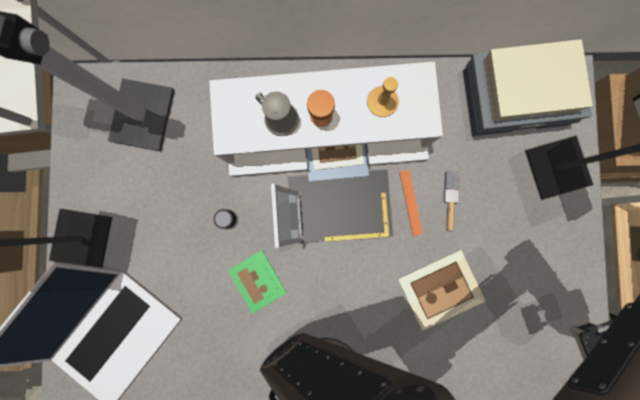

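Three photograph-like things show in the top view: a green card at (257,281), a large cream one on the table at (441,290), and the cream one in the box under the shelf at (338,155). The one in the box should be the one: it isn't green, it is the smaller of the two cream ones, and it lies in the box. I'll confirm in a crop.

```bash
python3 - <<'E'
import cv2
i=cv2.imread("pics/top0.png")[135:250,262:422]
cv2.imwrite("pics/crop1.png",cv2.resize(i,None,fx=5,fy=5,interpolation=cv2.INTER_CUBIC))
E
```

```text
(no output)
```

View pics/crop1.png

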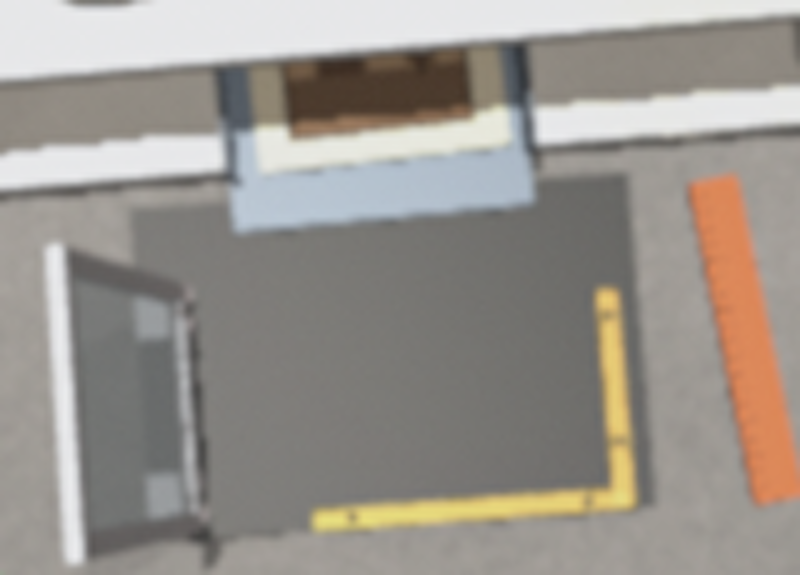

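The crop confirms it: the photo in the box is cream with a brown print. Its near edge runs (258,172)–(510,147), the lip's front edge is (232,233)–(535,203), the stops' inner corner is at about (610,487), and the glass's free edge is (50,245)–(75,562). Next I turn these into positions.

```bash
cat > h.py <<'E'
import numpy as np,pickle
from scipy.spatial.transform import Rotation as Ro
cal=pickle.load(open("cal.pkl","rb"))
def px(u,v,z,n="top",c=None):
    c=c or cal[n]
    d=c["R"].T@np.array([(u-c["cx"])/c["fx"],(v-c["cy"])/c["fy"],1]);o=-c["R"].T@c["t"]
    return o+d*(z-o[2])/d[2]
def cr(u,v,z,x0=262,y0=135,s=5): return px(x0+(u+.5)/s-.5,y0+(v+.5)/s-.5,z)
E
python3 - <<'E'
from h import *
np.set_printoptions(precision=4,suppress=True)
for n,u,v,z in [("photoNL",258,172,.038),("photoNR",510,147,.038),("lipL",232,233,.034),("lipR",535,203,.034),("stopcorner",610,487,.032),("nearstop left",312,512,.032),("rightstop far",597,290,.032),("boardFR",628,175,.03),("boardFL",132,210,.03),("boardNR",654,503,.03),("printNL",291,138,.038),("printNR",472,112,.038),("boxL inner",247,180,.034),("boxR",524,155,.034),("glassF",50,245,.28),("glassN",75,562,.28)]:
    print(n,cr(u,v,z))
for n,p in [("big",[(402,290),(461,252),(486,292),(424,328)])]:
    q=[px(*a,.004) for a in p];print([np.linalg.norm(q[i]-q[i-1]) for i in range(4)])
E
```

```text
photoNL [0.621  0.0259 0.038 ]
photoNR [ 0.634  -0.1245  0.038 ]
lipL [0.5851 0.0419 0.034 ]
lipR [ 0.6008 -0.1392  0.034 ]
stopcorner [ 0.4313 -0.1803  0.032 ]
nearstop left [ 0.4186 -0.0039  0.032 ]
rightstop far [ 0.5484 -0.1753  0.032 ]
boardFR [ 0.6175 -0.1957  0.03  ]
boardFL [0.6002 0.102  0.03  ]
boardNR [ 0.4215 -0.2064  0.03  ]
printNL [0.6412 0.006  0.038 ]
printNR [ 0.6554 -0.1022  0.038 ]
boxL inner [0.6168 0.0326 0.034 ]
boxR [ 0.6297 -0.1332  0.034 ]
glassF [0.5512 0.1145 0.28  ]
glassN [0.4056 0.1034 0.28  ]
[np.float64(0.12846122067631313), np.float64(0.21214178590736635), np.float64(0.13871370395619464), np.float64(0.21505753439870365)]
```

```bash
cat >> h.py <<'E'
def plan(p,tilt,yaw,s):
    "tool-axis shift (in 0.15 m units) and turn (in 0.08 rad units) from state s to target TCP p"
    R=Ro.from_euler("xyz",s["eef_rot"],degrees=True)
    T=Ro.from_euler("xyz",[180,0,yaw-180],degrees=True)*Ro.from_euler("y",-tilt,degrees=True)
    return R.inv().apply(np.array(p)-s["tcp_pos"])/.15,(R.inv()*T).as_rotvec()/.08
E
python3 - <<'E'
from h import *
np.set_printoptions(precision=4,suppress=True)
print("shelf front",cr(0,82,.173),cr(400,49,.173),cr(800,17,.173))
E
```

```text
shelf front [0.6496 0.1563 0.173 ] [ 0.6642 -0.0535  0.173 ] [ 0.6783 -0.2628  0.173 ]
```

Request:
play_rows([
  {"slide": [0,0,0],"delta_rot": [0,0,1],"fingers": 0.2},
  {"slide": [0,0,0],"delta_rot": [0,0,1],"fingers": 0.2},
  {"slide": [0,0,0],"delta_rot": [0,0,0.9],"fingers": 0.2},
  {"slide": [-0.17,0.28,0],"delta_rot": [0,0,0],"fingers": 0.2},
  {"slide": [-0.17,0.28,0],"delta_rot": [0,0,0],"fingers": 0.2},
  {"slide": [-0.17,0.28,0],"delta_rot": [0,0,0],"fingers": 0.2},
  {"slide": [-0.17,0.28,0],"delta_rot": [0,0,0],"fingers": 0.2},
  {"slide": [-0.17,0.28,0],"delta_rot": [0,0,0],"fingers": 0.2},
])

```text
time_s: 1.1
tcp_pos: [0.3215, -0.4185, 0.2451]
eef_rot: [180.0, -0.0, -174.9]
contact_force: [0.8, 0.7, 0.2]
gripper_width: 0.0522
gripper_force: 0.0
```

Request:
play_rows([
  {"slide": [-0.17,0.28,0],"delta_rot": [0,0,0],"fingers": 0.2},
  {"slide": [-0.17,0.28,0],"delta_rot": [0,0,0],"fingers": 0.2},
  {"slide": [-0.17,0.28,0],"delta_rot": [0,0,0],"fingers": 0.2},
  {"slide": [-0.17,0.28,0],"delta_rot": [0,0,0],"fingers": 0.2},
  {"slide": [-0.17,0.28,0],"delta_rot": [0,0,0],"fingers": 0.2},
  {"slide": [-0.17,0.28,0],"delta_rot": [0,0,0],"fingers": 0.2},
  {"slide": [0,0,0],"delta_rot": [0,-1,0],"fingers": 0.2},
  {"slide": [0,0,0],"delta_rot": [0,-1,0],"fingers": 0.2},
])

```text
time_s: 2.1
tcp_pos: [0.4516, -0.1546, 0.2449]
eef_rot: [180.0, 9.3, -174.8]
contact_force: [-0.7, 0.7, 0.5]
gripper_width: 0.0527
gripper_force: 0.0
```

Request:
play_rows([
  {"slide": [0,0.2,0],"delta_rot": [0,-1,0],"fingers": 0.2},
  {"slide": [0,0.2,0],"delta_rot": [0,-1,0],"fingers": 0.2},
  {"slide": [0,0.2,0],"delta_rot": [0,-1,0],"fingers": 0.2},
  {"slide": [0,0,0],"delta_rot": [0,-1,0],"fingers": 0.2},
  {"slide": [0,0,0],"delta_rot": [0,-1,0],"fingers": 0.2},
  {"slide": [0,0,0],"delta_rot": [0,-1,0],"fingers": 0.2},
  {"slide": [0,0,0],"delta_rot": [0,-0.25,0],"fingers": 0.2},
  {"slide": [0,0,0],"delta_rot": [0,0,0],"fingers": 0.2},
])

```text
time_s: 3.1
tcp_pos: [0.45, -0.0768, 0.2576]
eef_rot: [178.9, 36.7, -175.0]
contact_force: [-0.2, 0.3, -0.4]
gripper_width: 0.0526
gripper_force: 0.0
```

```bash
python3 - <<'E'
from h import *
from plant import r
s=r.get_state();print(s["tcp_pos"],s["eef_rot"],s["contact_force"])
print(plan([.56,-.055,.10],38,5,s)); print(plan([.646,-.049,.066],38,5,{**s,"tcp_pos":np.array([.56,-.055,.10])}))
E
```

```text
[ 0.44997477 -0.07676391  0.25759408] [ 178.92186062   36.65823233 -174.99737991] [-0.18717324  0.32411718 -0.37533298]
(array([0.0309356 , 0.05635409, 1.28792899]), array([ 0.23554941, -0.29272395, -0.00229962]))
(array([-0.32565131, -0.0200228 ,  0.52463244]), array([ 0.23554941, -0.29272395, -0.00229962]))
```

Request:
play_rows([
  {"slide": [0,0,0],"delta_rot": [0.24,-0.29,0],"fingers": 0.2},
  {"slide": [0,0.02,0.2],"delta_rot": [0,0,0],"fingers": 0.2},
  {"slide": [0,0.02,0.3],"delta_rot": [0,0,0],"fingers": 0.2},
  {"slide": [0,0.02,0.3],"delta_rot": [0,0,0],"fingers": 0.2},
  {"slide": [0,0,0.3],"delta_rot": [0,0,0],"fingers": 0.2},
  {"slide": [0,0,0.18],"delta_rot": [0,0,0],"fingers": 0.2},
  {"slide": [0,0,0],"delta_rot": [0,0,0],"fingers": 0.2},
])

```text
time_s: 3.98
tcp_pos: [0.5394, -0.0705, 0.1659]
eef_rot: [177.5, 33.0, -174.7]
contact_force: [-0.2, -0.7, -0.2]
gripper_width: 0.0527
gripper_force: 0.0
```

```bash
python3 - <<'E'
from h import *
from plant import r
import cv2
s=r.get_state();print(s["tcp_pos"],s["eef_rot"],s["contact_force"])
print(plan([.646,-.049,.068],38,5,s))
c=r.capture("wrist");cv2.imwrite("pics/w1.png",c["image"]);c.pop("image");pickle.dump((s,c),open("w1.pkl","wb"));print(c)
E
```

```text
[ 0.53937223 -0.07046706  0.16589577] [ 177.46617063   32.97369197 -174.66919807] [-0.16398129 -0.70616846 -0.23639263]
(array([-0.24972227,  0.03482281,  0.94241974]), array([ 0.59434936, -1.09770185,  0.03452674]))
{'fx': 314.2767056801072, 'fy': 314.2767056801072, 'cx': 319.1857042420107, 'cy': 197.83252095641274, 'T_tool_cam': array([[-6.09513834e-04, -9.52390190e-01, -3.04881215e-01,
         8.31942695e-02],
       [ 9.99999812e-01, -5.59783090e-04, -2.50529688e-04,
         9.44899639e-04],
       [ 6.79346679e-05, -3.04881310e-01,  9.52390352e-01,
        -1.39742755e-01],
       [ 0.00000000e+00,  0.00000000e+00,  0.00000000e+00,
         1.00000000e+00]])}
```

View pics/w1.png

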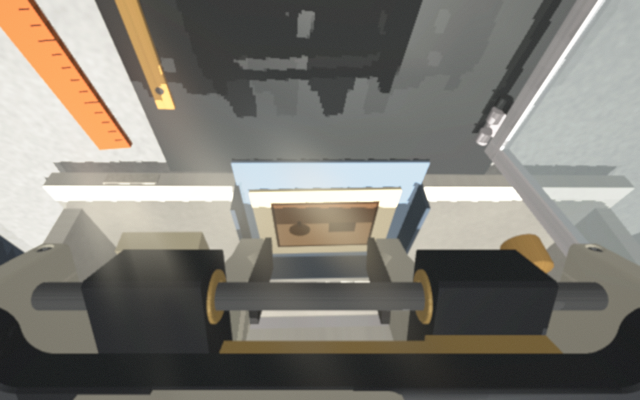

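The wrist view shows the photo in the box, with its near edge at about (250–400, 190), the lip at (235–428, 162) and the glass hinge on the right. The tool pitch drifted to 33°, so I check the joints.

```bash
python3 - <<'E'
from h import *
from plant import r
s=r.get_state();print(s["joints"],s["qd"])
c=pickle.load(open("w1.pkl","rb"))[1];s=pickle.load(open("w1.pkl","rb"))[0]
R=Ro.from_euler("xyz",s["eef_rot"],degrees=True).as_matrix();T=c["T_tool_cam"]
Rc=R@T[:3,:3];tc=R@T[:3,3]+s["tcp_pos"]
cc={**c,"R":Rc.T,"t":-Rc.T@tc}
for n,u,v,z in [("photoNL",401,190,.038),("photoNR",249,190,.038),("lipL",428,161,.034),("lipR",233,161,.034)]: print(n,px(u,v,z,c=cc).round(4))
E
```

```text
[  10.14374881   -1.49135912  -58.21869971   31.32230112   -0.17090235
 -125.37133633] [ 0.01235337 -1.31614781 -0.1420235  -0.46952931 -0.05437505  0.19102486]
photoNL [0.6189 0.0262 0.038 ]
photoNR [ 0.6298 -0.1223  0.038 ]
lipL [0.5818 0.0405 0.034 ]
lipR [ 0.596  -0.1348  0.034 ]
```

J3 and J5 are at their limits because the arm is folded too close for this lean. I'll reduce the tilt, move farther out, and then lean again.

```bash
python3 - <<'E'
from h import *
from plant import r
s=r.get_state()
print(plan([.58,-.055,.16],22,5,s))
E
```

```text
(array([-0.21153246,  0.06950478,  0.19211817]), array([0.58603643, 2.40675281, 0.11400707]))
```

Request:
play_rows([
  {"slide": [-0.1,0.03,0.1],"delta_rot": [0.2,0.8,0.04],"fingers": 0.2},
  {"slide": [-0.1,0.03,0.1],"delta_rot": [0.2,0.8,0.04],"fingers": 0.2},
  {"slide": [0,0,0],"delta_rot": [0.2,0.8,0.04],"fingers": 0.2},
  {"slide": [0,0,0],"delta_rot": [0,0,0],"fingers": 0.2},
  {"slide": [0,0,0],"delta_rot": [0,0,0],"fingers": 0.2},
])

```text
time_s: 4.65
tcp_pos: [0.5783, -0.057, 0.1566]
eef_rot: [-180.0, 22.1, -175.1]
contact_force: [-0.4, -0.7, -0.2]
gripper_width: 0.0526
gripper_force: 0.0
```

```bash
python3 - <<'E'
from h import *
from plant import r
s=r.get_state();print(s["tcp_pos"],s["eef_rot"],s["joints"])
print(plan([.60,-.055,.10],22,5,s));print(plan([.60,-.055,.10],36,5,s))
E
```

```text
[ 0.5783285  -0.05700695  0.15664409] [-179.99384555   22.1019751  -175.07654021] [  16.02551277    5.63965799  -40.28685465   10.83152648  -22.71192054
 -110.31375091]
(array([0.00765472, 0.00097403, 0.4044692 ]), array([-0.00761183,  0.02224668, -0.01547819]))
(array([0.00765472, 0.00097403, 0.4044692 ]), array([-0.00946459, -3.03207902, -0.01447062]))
```

Request:
play_rows([
  {"slide": [0,0,0.2],"delta_rot": [0,0,0],"fingers": 0.2},
  {"slide": [0,0,0.2],"delta_rot": [0,-1,0],"fingers": 0.2},
  {"slide": [0,0,0],"delta_rot": [0,-1,0],"fingers": 0.2},
  {"slide": [0,0,0],"delta_rot": [0,-1,0],"fingers": 0.2},
  {"slide": [0,0,0],"delta_rot": [0,0,0],"fingers": 0.2},
])

```text
time_s: 5.28
tcp_pos: [0.5922, -0.0802, 0.1187]
eef_rot: [177.6, 30.3, -175.2]
contact_force: [-0.0, 0.8, 0.0]
gripper_width: 0.0525
gripper_force: 0.0
```

```bash
python3 - <<'E'
from h import *
from plant import r
s=r.get_state();print(s["tcp_pos"],s["eef_rot"],s["joints"])
print(plan([.646,-.049,.068],36,5,s))
E
```

```text
[ 0.59215415 -0.08016437  0.11869737] [ 177.57381302   30.26562112 -175.16553901] [   9.72846998    8.95425259  -50.57688832   21.22255655   -0.12376225
 -115.44815072]
(array([-0.15371738,  0.15624895,  0.48807355]), array([ 0.50912166, -1.25021197, -0.05673846]))
```

J5 limits again, with the forearm too steep. I'll fit a simple kinematic model from the logged states and look for a feasible leaned pose.

```bash
cat > kin.py <<'E'
import numpy as np
from scipy.optimize import least_squares
from scipy.spatial.transform import Rotation as Ro
S=[([-55.112,20.588,.639],[.2127,-.64018,.24451],[179.914,-.008,-161.625]),
([10.1437,-1.4914,-58.2187],[.53937,-.07047,.1659],[177.466,32.974,-174.669]),
([16.0255,5.6397,-40.2869],[.57833,-.05701,.15664],[-179.994,22.102,-175.0765]),
([9.7285,8.9543,-50.5769],[.59215,-.08016,.1187],[177.574,30.266,-175.1655])]
def wc(q,k):
    h,a1,L2,e,L4,L6,d=k;a,b,c=np.radians(q);g=b-c
    r=a1+L2*np.sin(b)+L4*np.cos(g)+e*np.sin(g);z=h+L2*np.cos(b)-L4*np.sin(g)+e*np.cos(g)
    return np.array([r*np.cos(a)+d*np.sin(a),r*np.sin(a)-d*np.cos(a),z])
def zt(e): return Ro.from_euler("xyz",e,degrees=True).apply([0,0,1])
def res(k): return np.concatenate([wc(q,k)+k[5]*zt(e)-p for q,p,e in S]+[.001*(k-K0)])
K0=np.array([.45,.0,.45,.0,.45,.25,.2])
K=least_squares(res,K0).x
def ik(p,z,q0=(15,10,-40)):
    w=np.array(p)-K[5]*z
    s=least_squares(lambda q:wc(q,K)-w,q0,x_scale=10);q=s.x
    a=np.radians(q[0]);g=np.radians(q[1]-q[2])
    f=np.array([np.cos(a)*np.cos(g),np.sin(a)*np.cos(g),-np.sin(g)]) # forearm
    u=np.array([np.cos(a)*np.sin(g),np.sin(a)*np.sin(g),np.cos(g)]); l=np.array([-np.sin(a),np.cos(a),0])
    return q,np.degrees(np.arccos(z@f)),np.degrees(np.arctan2(z@l,-z@u)),np.linalg.norm(s.fun)
E
python3 - <<'E'
from kin import *
np.set_printoptions(precision=3,suppress=True)
print(K,res(K)[:12])
for q,p,e in S: print(ik(p,zt(e)))
for x in(.6,.63,.65):
  for t in(30,34,38,42):
    for y in (-25,-10,5,20,35):
      T=Ro.from_euler("xyz",[180,0,y-180],degrees=True)*Ro.from_euler("y",-t,degrees=True)
      print(x,t,y,*ik([x,-.05,.06],T.apply([0,0,1])))
E
```

```text
[ 0.448  0.013  0.587 -0.054  0.469  0.543  0.177] [ 0.009  0.013 -0.    -0.01  -0.016 -0.008  0.018  0.003 -0.002 -0.
  0.001  0.009]
(array([-56.398,  21.452,   1.944]), np.float64(70.57695279057333), np.float64(0.01576565652609528), np.float64(1.607091894290636e-08))
(array([ 13.773,  -2.823, -57.444]), np.float64(3.1494159636778742), np.float64(-41.0704119811614), np.float64(1.7922449431580298e-07))
(array([ 16.396,   3.719, -42.202]), np.float64(22.766515207254475), np.float64(-11.165637688545765), np.float64(2.675762322049451e-10))
(array([  9.464,  10.573, -50.979]), np.float64(1.9076475467788867), np.float64(177.33106286391163), np.float64(1.4865171712641737e-07))
0.6 30 -25 [ 39.852  21.464 -51.534] 27.08841871418103 -83.69134505213867 2.4169221954444854e-09
0.6 30 -10 [ 31.687  20.49  -55.246] 21.35743244666041 -114.06533500574537 6.10610682957561e-10
0.6 30 5 [ 19.058  20.658 -54.55 ] 16.02263310435982 -153.89441163021837 3.208676208844064e-11
0.6 30 20 [  5.859  21.998 -49.726] 12.995884386362848 147.09894545962865 2.767501629198584e-11
0.6 30 35 [ -4.219  24.491 -42.26 ]
[... 4694 characters left out ...]
1175993098821206e-08
0.65 38 20 [  2.24   29.482 -50.603] 28.693477271323594 156.97502961300964 2.587235594652158e-09
0.65 38 35 [ -9.349  31.16  -40.8  ] 27.67314325566863 112.0804979704977 1.5360978143938346e-11
0.65 42 -25 [ 49.584  34.48  -56.052] 42.14389091596851 -105.9830398017448 1.0596783716817584e-10
0.65 42 -10 [ 39.828  37.113 -62.817] 48.884171793556746 -137.26092934000945 1.0865192853478132e-10
0.65 42 5 [ 20.461  36.487 -61.71 ] 49.9382278319867 -166.52219731344007 7.472908488057292e-07
0.65 42 20 [  0.575  34.077 -53.575] 39.79191404065493 159.65240315373129 1.0199204506406678e-07
0.65 42 35 [-12.293  34.418 -42.354] 34.18015404178589 118.92875397692738 1.5342551358422797e-09
```

```bash
cat > kin.py <<'E'
import numpy as np
from scipy.optimize import least_squares
from scipy.spatial.transform import Rotation as Ro
S=[([-55.1122,20.5879,.6393,-.0175,-70.1360,-16.5065],[.21270,-.64018,.24451],[179.914,-.008,-161.6246]),
([10.14375,-1.49136,-58.2187,31.3223,-.1709,-125.3713],[.53937,-.07047,.1659],[177.4662,32.9737,-174.6692]),
([16.0255,5.63966,-40.28685,10.83153,-22.71192,-110.31375],[.57833,-.05701,.15664],[-179.99385,22.10198,-175.07654]),
([9.72847,8.95425,-50.57689,21.22256,-.12376,-115.44815],[.59215,-.08016,.1187],[177.57381,30.26562,-175.16554])]
E_=lambda a,d:Ro.from_euler(a,d,degrees=True)
SG=np.array([1,1])
def fk(q,k,sg=None):
    sg=SG if sg is None else sg
    h,a1,L2,e,L4,d,py,pz,L6,tx=k
    R=E_("z",q[0]);p=np.array([0,0,h])+R.apply([a1,-d,0])
    R=R*E_("y",q[1]);p=p+R.apply([0,0,L2])
    R=R*E_("y",-q[2]);p=p+R.apply([L4,0,e])
    R=R*E_("x",sg[0]*q[3]);p=p+R.apply([0,py,pz])
    R=R*E_("y",-q[4]);p=p+R.apply([L6,0,tx])
    return p,R*E_("x",sg[1]*q[5])*B
B=Ro.identity()
for s4 in(1,-1):
  for s6 in(1,-1):
    Rs=[(fk(q,np.zeros(10),(s4,s6))[1].inv()*E_("xyz",e)) for q,p,e in S]
    m=Ro.concatenate(Rs).mean();er=max((m.inv()*x).magnitude() for x in Rs)
    if er<.03: SG=np.array([s4,s6]);BB=m;ER=er
B=BB
K0=np.array([.45,.0,.5,.0,.5,.18,0,0,.3,0])
def res(k): return np.concatenate([fk(q,k)[0]-p for q,p,e in S]+[.003*(k-K0)])
K=least_squares(res,K0).x
LO=np.array([-176,-82,-58.2,-173.8,-174.7,-.2-0]);
lo=np.array([-176.03,-82.01,-58.28,-173.87,-174.79,-173.66]);hi=np.array([176.03,121.73,71.71,95.51,-.11,173.66])
def pose(x,y,z,tilt,yaw): return np.array([x,y,z]),E_("xyz",[180,0,yaw-180])*E_("y",-tilt)
def ik(p,R,q0):
    def f(q):
        P,Q=fk(q,K);return np.r_[(P-p)*5,(R.inv()*Q).as_rotvec()]
    s=least_squares(f,np.clip(q0,lo+.2,hi-.2),bounds=(lo,hi),x_scale=10)
    return s.x,np.linalg.norm(s.fun)
E
cat > t.py <<'E'
from kin import *
np.set_printoptions(precision=3,suppress=True)
print(SG,ER,K,res(K)[:12])
seeds=[S[2][0],[15,20,-50,-160,-20,60],[15,20,-50,90,-20,170],[15,20,-50,-100,-20,0],[0,20,-40,-120,-20,0]]
for x in(.63,.65):
  for t in(34,38):
    for y in (-40,-25,-10,5,20,35):
      sol=[ik(*pose(x,-.05,.06,t,y),q0) for q0 in seeds]
      b=min(sol,key=lambda a:a[1]);print(x,t,y,b[0],b[1].round(4))
E
python3 t.py
```

```text
[-1 -1] 0.000892287167246824 [ 0.202  0.008  0.6   -0.007  0.461  0.002 -0.19   0.005  0.359 -0.004] [-0. -0.  0. -0. -0.  0.  0.  0. -0.  0.  0.  0.]
0.63 34 -40 [  7.987  20.141 -53.931  95.51  -25.231 128.857] 0.0967
0.63 34 -25 [ -21.525   18.071  -38.407 -166.68    -0.11    73.789] 0.0354
0.63 34 -10 [ -21.358   18.5    -38.955 -164.018   -3.108   83.363] 0.104
0.63 34 5 [ 11.899  18.127 -37.036 -19.163  -0.11  -76.537] 0.0709
0.63 34 20 [  4.526  18.231 -27.335 -37.393 -14.23  -40.545] 0.0
0.63 34 35 [ -3.539  20.509 -20.059 -45.289 -29.373 -15.213] 0.0
0.63 38 -40 [ 10.216  21.002 -54.081  95.51  -29.316 126.145] 0.1385
0.63 38 -25 [ -22.672   18.888  -44.725 -173.87   -11.315   82.15 ] 0.0473
0.63 38 -10 [ -20.416   18.511  -35.744 -145.658   -5.695   63.785] 0.0776
0.63 38 5 [  8.913  17.834 -32.709 -39.341  -0.11  -53.718] 0.0512
0.63 38 20 [ -0.517  18.264 -25.22  -51.019 -16.124 -23.686] 0.0
0.63 38 35 [ -7.706  20.963 -19.436 -53.718 -31.212  -4.621] 0.0
0.65 34 -40 [  7.611  21.416 -51.993  95.51  -25.029 129.462] 0.0885
0.65 34 -25 [ -21.02    19.426  -37.04  -169.152   -0.11    75.842] 0.0402
0.65 34 -10 [ -20.781   19.758  -37.554 -167.411   -2.503   86.298] 0.1011
0.65 34 5 [ 11.842  19.47  -35.886 -15.747  -0.11  -79.913] 0.0695
0.65 34 20 [  4.667  19.589 -25.484 -36.037 -14.566 -42.048] 0.0
0.65 34 35 [ -3.13   21.805 -18.077 -44.307 -29.639 -16.643] 0.0
0.65 38 -40 [  9.732  22.241 -52.111  95.51  -29.047 126.907] 0.131
0.65 38 -25 [ -21.887   20.04   -42.205 -173.87    -9.874   81.501] 0.0532
0.65 38 -10 [ -20.109   19.823  -34.537 -149.261   -5.419   67.153] 0.0787
0.65 38 5 [  9.22   19.201 -31.436 -36.11   -0.11  -57.191] 0.0532
0.65 38 20 [  0.071  19.57  -23.474 -49.302 -16.076 -25.893] 0.0
0.65 38 35 [ -7.071  22.191 -17.485 -52.69  -31.257  -6.3  ] 0.0
```

The model now fits exactly; the wrist has a lateral offset. Heading 5° with this lean is out of range, but headings of about 15–20° work. I'll scan for a good heading and check the pull path.

```bash
cat > t.py <<'E'
from kin import *
np.set_printoptions(precision=2,suppress=True)
sd=[[5,18,-27,-37,-14,-40],[0,18,-25,-50,-16,-25],[15,5,-40,-10,-20,-110]]
def go(x,y,z,t,w):
    return min((ik(*pose(x,y,z,t,w),q) for q in sd),key=lambda a:a[1])
for t,w in [(36,10),(36,14),(38,12),(38,14),(38,16)]:
    for x,y,z in[(.58,-.06,.11),(.645,-.05,.06),(.54,-.06,.055)]:
        q,e=go(x,y,z,t,w);print(t,w,x,q,round(e,4))
for p in[(.58,-.06,.16,22,5),(.58,-.06,.16,22,15),(.48,-.1,.05,0,5),(.44,-.1,.05,0,5),(.48,-.1,.05,15,15)]:
    q,e=go(*p);print(p,q,round(e,4))
E
python3 t.py
```

```text
36 10 0.58 [ 12.86   8.76 -44.91 -10.24  -0.11 -82.07] 0.0306
36 10 0.645 [ 11.33  18.96 -34.69 -23.3   -0.11 -67.78] 0.0153
36 10 0.54 [ 10.12  12.18 -41.64 -36.7   -0.11 -53.4 ] 0.0028
36 14 0.58 [ 11.08   8.7  -40.47 -19.51  -5.15 -68.21] 0.0
36 14 0.645 [  7.95  18.81 -29.9  -33.26  -6.49 -52.02] 0.0
36 14 0.54 [  3.41  12.17 -36.54 -47.41  -8.44 -34.31] 0.0
38 12 0.58 [ 12.34   8.65 -43.17 -17.76  -0.11 -72.51] 0.0045
38 12 0.645 [  7.65  18.68 -29.93 -37.85  -4.37 -48.8 ] 0.0
38 12 0.54 [  0.74  12.07 -35.65 -55.39  -8.4  -25.99] 0.0
38 14 0.58 [  8.75   8.64 -37.69 -29.32  -6.61 -56.7 ] 0.0
38 14 0.645 [  5.14  18.7  -27.7  -42.77  -8.03 -40.51] 0.0
38 14 0.54 [ -1.56  12.29 -34.58 -57.41 -11.31 -20.73] 0.0
38 16 0.58 [  5.7    8.85 -34.64 -35.48 -10.93 -46.87] 0.0
38 16 0.645 [  3.13  18.82 -26.16 -45.93 -11.01 -34.4 ] 0.0
38 16 0.54 [ -3.44  12.56 -33.71 -58.67 -13.89 -16.55] 0.0
(0.58, -0.06, 0.16, 22, 5) [  15.58    5.61  -39.34    9.87  -23.68 -108.88] 0.0
(0.58, -0.06, 0.16, 22, 15) [ 12.75   6.39 -33.73  -1.81 -27.9  -86.32] 0.0
(0.48, -0.1, 0.05, 0, 5) [ 11.27  16.44 -36.23   0.   -37.32 -96.27] 0.0
(0.44, -0.1, 0.05, 0, 5) [ 12.36  13.33 -41.09   0.   -35.56 -97.36] 0.0
(0.48, -0.1, 0.05, 15, 15) [ 10.24  11.12 -45.3   -3.86 -18.65 -81.75] 0.0
```

```bash
python3 - <<'E'
from h import *
from plant import r
s=r.get_state()
print(plan([.575,-.06,.14],24,16,s))
E
```

```text
(array([ 0.01705869,  0.15084229, -0.16814937]), array([-0.58401651,  1.40789199, -2.13910312]))
```

Request:
play_rows([
  {"slide": [0,0.05,-0.08],"delta_rot": [-0.2,0.5,0],"fingers": -0.4},
  {"slide": [0,0.05,-0.08],"delta_rot": [-0.2,0.5,-0.7],"fingers": -0.4},
  {"slide": [0,0.04,0],"delta_rot": [-0.2,0.4,-0.7],"fingers": -0.4},
  {"slide": [0,0,0],"delta_rot": [0,0,-0.7],"fingers": -0.4},
  {"slide": [0,0,0],"delta_rot": [0,0,0],"fingers": -0.4},
])

```text
time_s: 5.9
tcp_pos: [0.5749, -0.0434, 0.1178]
eef_rot: [-177.1, 26.2, -164.1]
contact_force: [1.1, 0.6, -0.7]
gripper_width: 0.0261
gripper_force: 0.0
```

```bash
python3 - <<'E'
from h import *
from plant import r
s=r.get_state();print(s["tcp_pos"],s["eef_rot"],s["joints"])
print(plan([.59,-.055,.11],38,16,s));
E
```

```text
[ 0.57487794 -0.0433684   0.11775465] [-177.14157268   26.20785749 -164.08839389] [ 9.62790782e+00  7.14692775e+00 -5.64236618e+01  4.37967229e+01
 -1.06947474e-01 -1.28161160e+02]
(array([-0.04507963, -0.09810426,  0.08480865]), array([-0.63167601, -2.57252853,  0.04781233]))
```

```bash
python3 - <<'E'
from h import *
from plant import r
s=r.get_state();print(plan([.575,-.055,.13],14,16,s));
E
```

```text
(array([-0.01768124, -0.07880647, -0.07845403]), array([-0.62789191,  2.66234085, -0.08457592]))
```

Request:
play_rows([
  {"slide": [0,-0.03,-0.04],"delta_rot": [-0.2,0.9,0],"fingers": -0.4},
  {"slide": [0,-0.03,-0.04],"delta_rot": [-0.2,0.9,0],"fingers": -0.4},
  {"slide": [0,-0.02,0],"delta_rot": [-0.2,0.9,-0.08],"fingers": -0.4},
  {"slide": [0,0,0],"delta_rot": [0,0,0],"fingers": -0.4},
  {"slide": [0,0,0],"delta_rot": [0,0,0],"fingers": -0.4},
])

```text
time_s: 6.52
tcp_pos: [0.5709, -0.0429, 0.0674]
eef_rot: [-175.9, 18.8, -164.2]
contact_force: [-0.3, 0.4, 0.5]
gripper_width: 0.0261
gripper_force: 0.0
```

```bash
python3 - <<'E'
from h import *
from plant import r
s=r.get_state();print(s["tcp_pos"],s["eef_rot"],s["joints"])
print(plan([.58,-.055,.13],38,17,s));
E
```

```text
[ 0.57086154 -0.04292651  0.06736283] [-175.8625778    18.79811563 -164.16490307] [ 3.52912174e+00  1.24814190e+01 -5.82367138e+01  6.62425880e+01
 -1.24672780e-01 -1.44602396e+02]
(array([-0.16925211, -0.12148332, -0.37571239]), array([-1.01559542, -4.19558451, -0.07326488]))
```

```bash
cat > t.py <<'E'
from kin import *
from plant import r
from h import plan
np.set_printoptions(precision=2,suppress=True)
s=r.get_state();q0=s["joints"]
for p in[(.57,-.043,.067,14,5),(.57,-.043,.15,14,5),(.57,-.045,.22,14,5),(.57,-.045,.22,5,5),(.57,-.045,.22,5,16),(.57,-.045,.22,14,16),(.6,-.05,.25,20,16)]:
    q,e=ik(*pose(*p),q0);print(p,q,round(e,4),*plan(p[:3],p[3],p[4],s))
E
python3 t.py
```

```text
(0.57, -0.043, 0.067, 14, 5) [   2.81   13.25  -58.28   70.47   -0.95 -158.33] 0.0807 [0.01 0.   0.  ] [-0.23  1.12  2.23]
(0.57, -0.043, 0.15, 14, 5) [  17.17    8.53  -33.15    5.14  -34.72 -106.04] 0.0 [-0.17 -0.04 -0.52] [-0.23  1.12  2.23]
(0.57, -0.045, 0.22, 14, 5) [  16.96    4.19  -27.2     4.07  -44.96 -104.49] 0.0 [-0.32 -0.08 -0.96] [-0.23  1.12  2.23]
(0.57, -0.045, 0.22, 5, 5) [  15.7     9.07  -19.02    1.11  -56.98 -101.27] 0.0 [-0.32 -0.08 -0.96] [-0.41  3.08  2.21]
(0.57, -0.045, 0.22, 5, 16) [ 15.04   9.23 -18.33  -0.1  -57.42 -88.99] 0.0 [-0.32 -0.08 -0.96] [-0.91  3.01 -0.14]
(0.57, -0.045, 0.22, 14, 16) [ 14.92   4.68 -24.83  -0.36 -46.48 -88.7 ] 0.0 [-0.32 -0.08 -0.96] [-0.91  1.05 -0.07]
(0.6, -0.05, 0.25, 20, 16) [ 13.22   3.46 -23.    -1.38 -43.55 -86.39] 0.0 [-0.56 -0.18 -1.09] [-0.91 -0.26 -0.02]
```

Rise well up with modest tilt first: (.57, -.045, .22), tilt 14, heading 16.

Request:
play_rows([
  {"slide": [-0.08,-0.02,-0.24],"delta_rot": [-0.3,0.35,0],"fingers": -0.4},
  {"slide": [-0.08,-0.02,-0.24],"delta_rot": [-0.3,0.35,0],"fingers": -0.4},
  {"slide": [-0.08,-0.02,-0.24],"delta_rot": [-0.3,0.35,-0.07],"fingers": -0.4},
  {"slide": [-0.08,-0.02,-0.24],"delta_rot": [0,0,0],"fingers": -0.4},
  {"slide": [0,0,0],"delta_rot": [0,0,0],"fingers": -0.4},
  {"slide": [0,0,0],"delta_rot": [0,0,0],"fingers": -0.4},
])

```text
time_s: 7.28
tcp_pos: [0.5816, -0.0339, 0.11]
eef_rot: [-174.7, 22.8, -163.4]
contact_force: [0.4, -0.3, -0.8]
gripper_width: 0.0264
gripper_force: 0.0
```

```bash
cat > st.py <<'E'
import sys
from kin import *
from plant import r
from h import plan
np.set_printoptions(precision=4,suppress=True)
s=r.get_state();print(s["tcp_pos"],s["eef_rot"],s["joints"].round(1),s["contact_force"].round(1))
for a in sys.argv[1:]:
    p=[float(v) for v in a.split(",")];q,e=ik(*pose(*p),s["joints"]);print(p,*plan(p[:3],p[3],p[4],s),q.round(1),round(e,4))
E
python3 st.py .57,-.045,.22,14,16 .57,-.05,.2,14,16 .59,-.055,.12,25,16 .59,-.055,.12,38,16
```

```text
[ 0.5816 -0.0339  0.11  ] [-174.7117   22.7812 -163.4355] [   3.5    8.4  -58.2   69.1   -0.2 -147. ] [ 0.4 -0.3 -0.8]
[0.57, -0.045, 0.22, 14.0, 16.0] [-0.1962 -0.1141 -0.7057] [-1.1126  1.9197  0.0285] [ 14.9   4.7 -24.8  -0.4 -46.5 -88.7] 0.0
[0.57, -0.05, 0.2, 14.0, 16.0] [-0.1358 -0.135  -0.584 ] [-1.1126  1.9197  0.0285] [ 14.3   5.9 -26.3  -0.6 -43.8 -87.9] 0.0
[0.59, -0.055, 0.12, 25.0, 16.0] [-0.0384 -0.1551 -0.0423] [-1.1037 -0.4785  0.1349] [   9.2    8.5  -54.4   40.4   -0.1 -124.2] 0.0652
[0.59, -0.055, 0.12, 38.0, 16.0] [-0.0384 -0.1551 -0.0423] [-1.0844 -3.3128  0.2597] [  7.7   8.5 -35.1 -30.5 -10.  -53.3] 0.0
```

The arm sits near its wrist singularity, where J4's speed limit cuts the rows short. I'll plan in joint space with the fitted model and turn that into tool-axis rows.

```bash
cat > jp.py <<'E'
from kin import *
def rows(qs):
    "tool-axis rows (slide/.15, turn/.08) following a list of joint configs"
    out=[]
    for a,b in zip(qs[:-1],qs[1:]):
        pa,Ra=fk(a,K);pb,Rb=fk(b,K)
        out.append(np.r_[Ra.inv().apply(pb-pa)/.15,(Ra.inv()*Rb).as_rotvec()/.08])
    return np.array(out)
def lin(a,b,n): return [a+(b-a)*i/n for i in range(n+1)]
E
python3 - <<'E'
from jp import *
from plant import r
np.set_printoptions(precision=2,suppress=True)
q0=r.get_state()["joints"]
q1=q0.copy();q1[4]=-16
q2=ik(*pose(.57,-.045,.22,14,16),[15,5,-25,0,-46,-89])[0]
qs=lin(q0,q1,3)+lin(q1,q2,9)[1:]
print(rows(qs));print([fk(q,K)[0].round(3) for q in qs])
E
```

```text
[[ 0.12 -0.18 -0.01  0.97  0.63  0.  ]
 [ 0.12 -0.18 -0.01  0.97  0.63  0.  ]
 [ 0.12 -0.18 -0.01  0.97  0.63  0.  ]
 [-0.12 -0.21 -0.08  0.38 -0.09  0.18]
 [-0.08 -0.16 -0.08  0.18  0.01  0.18]
 [-0.05 -0.1  -0.08 -0.02  0.07  0.15]
 [-0.03 -0.03 -0.08 -0.24  0.11  0.1 ]
 [-0.02  0.03 -0.07 -0.46  0.12  0.03]
 [-0.02  0.1  -0.07 -0.67  0.1  -0.06]
 [-0.02  0.16 -0.07 -0.87  0.04 -0.17]
 [-0.03  0.23 -0.06 -1.06 -0.03 -0.3 ]
 [-0.05  0.28 -0.06 -1.22 -0.13 -0.45]]
[array([ 0.58, -0.04,  0.11]), array([ 0.57, -0.07,  0.11]), array([ 0.56, -0.1 ,  0.11]), array([ 0.55, -0.13,  0.11]), array([ 0.57, -0.15,  0.14]), array([ 0.58, -0.17,  0.16]), array([ 0.58, -0.17,  0.17]), array([ 0.58, -0.17,  0.19]), array([ 0.58, -0.17,  0.2 ]), array([ 0.58, -0.15,  0.2 ]), array([ 0.58, -0.12,  0.21]), array([ 0.57, -0.09,  0.21]), array([ 0.57, -0.04,  0.22])]
```

Request:
play_rows([
  {"slide": [0.12,-0.18,-0.01],"delta_rot": [0.97,0.63,0],"fingers": -0.4},
  {"slide": [0.12,-0.18,-0.01],"delta_rot": [0.97,0.63,0],"fingers": -0.4},
  {"slide": [0.12,-0.18,-0.01],"delta_rot": [0.97,0.63,0],"fingers": -0.4},
  {"slide": [-0.12,-0.21,-0.08],"delta_rot": [0.38,-0.09,0.18],"fingers": -0.4},
  {"slide": [-0.08,-0.16,-0.08],"delta_rot": [0.18,0.01,0.18],"fingers": -0.4},
  {"slide": [-0.05,-0.1,-0.08],"delta_rot": [-0.02,0.07,0.15],"fingers": -0.4},
  {"slide": [-0.03,-0.03,-0.08],"delta_rot": [-0.24,0.11,0.1],"fingers": -0.4},
  {"slide": [-0.02,0.03,-0.07],"delta_rot": [-0.46,0.12,0.03],"fingers": -0.4},
])

```text
time_s: 8.28
tcp_pos: [0.5836, -0.1649, 0.195]
eef_rot: [-163.6, 14.2, -168.5]
contact_force: [-0.1, 0.5, 0.2]
gripper_width: 0.0262
gripper_force: 0.0
```

```bash
cat > jgo.py <<'E'
import sys
from jp import *
from plant import r
np.set_printoptions(precision=2,suppress=True)
s=r.get_state();q=s["joints"];print(s["tcp_pos"],s["eef_rot"],q,s["contact_force"])
n=int(sys.argv[1])
seed=[float(v) for v in sys.argv[2].split(",")]
for a in sys.argv[3:]:
    b,e=ik(*pose(*[float(v) for v in a.split(",")]),seed);print(b,round(e,4));l=lin(q,b,n);print(rows(l));print(np.array([fk(c,K)[0] for c in l]).round(3).tolist());q=b;seed=b
E
python3 jgo.py 6 15,5,-25,0,-46,-89 .57,-.045,.22,14,16
```

```text
[ 0.58 -0.16  0.2 ] [-163.61   14.23 -168.49] [  10.06    6.45  -39.81   30.56  -32.89 -114.91] [-0.11  0.5   0.19]
[ 14.92   4.68 -24.83  -0.36 -46.48 -88.7 ] 0.0
[[-0.01  0.06 -0.05 -0.42  0.07 -0.03]
 [-0.01  0.08 -0.05 -0.51  0.05 -0.07]
 [-0.02  0.11 -0.05 -0.6   0.02 -0.13]
 [-0.02  0.14 -0.04 -0.68 -0.02 -0.19]
 [-0.03  0.17 -0.04 -0.76 -0.06 -0.25]
 [-0.04  0.19 -0.04 -0.83 -0.11 -0.32]]
[[0.583, -0.165, 0.195], [0.581, -0.155, 0.2], [0.579, -0.141, 0.204], [0.577, -0.123, 0.208], [0.575, -0.101, 0.211], [0.572, -0.075, 0.215], [0.57, -0.045, 0.22]]
```

That followed the plan exactly, so I continue out of the singular region.

Request:
play_rows([
  {"slide": [-0.01,0.06,-0.05],"delta_rot": [-0.42,0.07,-0.03],"fingers": -0.4},
  {"slide": [-0.01,0.08,-0.05],"delta_rot": [-0.51,0.05,-0.07],"fingers": -0.4},
  {"slide": [-0.02,0.11,-0.05],"delta_rot": [-0.6,0.02,-0.13],"fingers": -0.4},
  {"slide": [-0.02,0.14,-0.04],"delta_rot": [-0.68,-0.02,-0.19],"fingers": -0.4},
  {"slide": [-0.03,0.17,-0.04],"delta_rot": [-0.76,-0.06,-0.25],"fingers": -0.4},
  {"slide": [-0.04,0.19,-0.04],"delta_rot": [-0.83,-0.11,-0.32],"fingers": -0.4},
  {"slide": [0,0,0],"delta_rot": [0,0,0],"fingers": -0.4},
])

```text
time_s: 9.15
tcp_pos: [0.5714, -0.0458, 0.2218]
eef_rot: [-179.9, 14.1, -163.9]
contact_force: [-0.3, -0.6, 0.1]
gripper_width: 0.0263
gripper_force: 0.0
```

```bash
python3 jgo.py 7 3,9,-32,-40,-14,-40 .585,-.055,.12,38,18; python3 jgo.py 4 3,9,-32,-40,-14,-40 .585,-.055,.12,38,18  .638,-.047,.068,38,17 | tail -6
```

```text
[ 0.57 -0.05  0.22] [-179.9    14.1  -163.94] [ 14.83   4.72 -24.65  -0.28 -46.53 -88.61] [-0.34 -0.6   0.09]
[  5.24   8.34 -33.2  -35.4  -13.58 -45.25] 0.0
[[ 0.01  0.06  0.14 -0.62 -0.71 -0.27]
 [ 0.01  0.03  0.13 -0.43 -0.78 -0.19]
 [ 0.01  0.01  0.11 -0.22 -0.81 -0.13]
 [ 0.02 -0.02  0.09 -0.02 -0.81 -0.08]
 [ 0.03 -0.04  0.07  0.19 -0.78 -0.04]
 [ 0.05 -0.06  0.05  0.39 -0.71 -0.02]
 [ 0.06 -0.08  0.03  0.57 -0.6  -0.  ]]
[[0.572, -0.046, 0.221], [0.573, -0.037, 0.2], [0.576, -0.03, 0.182], [0.579, -0.027, 0.166], [0.582, -0.028, 0.153], [0.584, -0.033, 0.141], [0.585, -0.042, 0.13], [0.585, -0.055, 0.12]]
[  3.34  17.57 -26.78 -45.1  -11.85 -34.68] 0.0
[[-0.02 -0.01  0.12  0.02 -0.    0.04]
 [-0.02 -0.01  0.12  0.03 -0.    0.04]
 [-0.01 -0.01  0.12  0.04  0.    0.04]
 [-0.01 -0.02  0.13  0.05  0.    0.04]]
[[0.585, -0.055, 0.12], [0.598, -0.053, 0.108], [0.612, -0.051, 0.095], [0.625, -0.049, 0.082], [0.638, -0.047, 0.068]]
```

Request:
play_rows([
  {"slide": [0.01,0.06,0.14],"delta_rot": [-0.62,-0.71,-0.27],"fingers": -0.4},
  {"slide": [0.01,0.03,0.13],"delta_rot": [-0.43,-0.78,-0.19],"fingers": -0.4},
  {"slide": [0.01,0.01,0.11],"delta_rot": [-0.22,-0.81,-0.13],"fingers": -0.4},
  {"slide": [0.02,-0.02,0.09],"delta_rot": [-0.02,-0.81,-0.08],"fingers": -0.4},
  {"slide": [0.03,-0.04,0.07],"delta_rot": [0.19,-0.78,-0.04],"fingers": -0.4},
  {"slide": [0.05,-0.06,0.05],"delta_rot": [0.39,-0.71,-0.02],"fingers": -0.4},
  {"slide": [0.06,-0.08,0.03],"delta_rot": [0.57,-0.6,0],"fingers": -0.4},
  {"slide": [0,0,0],"delta_rot": [0,0,0],"fingers": -0.4},
])

```text
time_s: 10.15
tcp_pos: [0.5824, -0.0542, 0.1185]
eef_rot: [180.0, 37.8, -162.1]
contact_force: [-0.3, -0.7, 1.6]
gripper_width: 0.0264
gripper_force: 0.0
```

```bash
python3 jgo.py 4 3,15,-28,-42,-12,-36 .638,-.047,.066,38,17
```

```text
[ 0.58 -0.05  0.12] [ 179.96   37.79 -162.13] [  5.49   8.41 -33.49 -34.99 -13.31 -45.89] [-0.29 -0.73  1.57]
[  3.15  17.78 -26.66 -45.71 -11.89 -33.92] 0.0
[[-0.02 -0.01  0.12  0.02 -0.01  0.04]
 [-0.02 -0.01  0.12  0.03 -0.01  0.04]
 [-0.02 -0.02  0.13  0.04 -0.01  0.04]
 [-0.01 -0.02  0.13  0.05 -0.01  0.04]]
[[0.584, -0.055, 0.118], [0.597, -0.053, 0.106], [0.611, -0.05, 0.093], [0.625, -0.049, 0.08], [0.638, -0.047, 0.066]]
```

Request:
play_rows([
  {"slide": [-0.02,-0.01,0.12],"delta_rot": [0.02,-0.01,0.04],"fingers": -0.4},
  {"slide": [-0.02,-0.01,0.12],"delta_rot": [0.03,-0.01,0.04],"fingers": -0.4},
  {"slide": [-0.02,-0.02,0.13],"delta_rot": [0.04,-0.01,0.04],"fingers": -0.4},
  {"slide": [-0.01,-0.02,0.13],"delta_rot": [0.05,-0.01,0.04],"fingers": -0.4},
  {"slide": [0,0,0],"delta_rot": [0,0,0],"fingers": -0.4},
])

```text
time_s: 10.78
tcp_pos: [0.6394, -0.0453, 0.067]
eef_rot: [-180.0, 38.1, -162.9]
contact_force: [-0.5, 0.3, 1.5]
gripper_width: 0.0262
gripper_force: 0.0
```

```bash
python3 jgo.py 1 3,17,-26,-45,-12,-34 .640,-.047,.0585,38,17 .640,-.047,.0565,38,17 .620,-.049,.0565,38,17; python3 - <<'E'
from plant import r
import cv2
cv2.imwrite("pics/w2.png",r.capture("wrist")["image"])
E
```

```text
[ 0.64 -0.05  0.07] [-179.97   38.07 -162.93] [  3.33  17.84 -26.51 -45.34 -11.83 -34.38] [-0.5   0.28  1.47]
[  2.45  18.69 -26.03 -47.8  -12.06 -31.29] 0.0
[[ 0.04 -0.    0.04  0.    0.01  0.01]]
[[0.64, -0.046, 0.067], [0.64, -0.047, 0.059]]
[  2.25  18.9  -25.91 -48.41 -12.11 -30.52] 0.0
[[ 0.01 -0.    0.01 -0.   -0.    0.  ]]
[[0.64, -0.047, 0.059], [0.64, -0.047, 0.056]]
[  1.3   17.61 -27.44 -50.58 -12.46 -27.61] 0.0
[[ 0.1   0.03 -0.08  0.    0.   -0.  ]]
[[0.64, -0.047, 0.056], [0.62, -0.049, 0.056]]
```

View pics/w2.png

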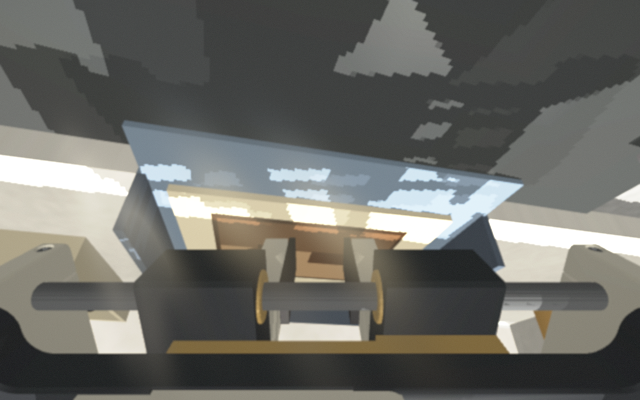

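The fingers are above the photo, inside its near edge, which runs (168,185)–(450,215). Now I press down gently.

Request:
play_rows([
  {"slide": [0.025,0,0.032],"delta_rot": [0,0,0],"fingers": -0.4},
  {"slide": [0.01,0,0.012],"delta_rot": [0,0,0],"fingers": -0.4},
  {"slide": [0,0,0],"delta_rot": [0,0,0],"fingers": -0.4},
])

```text
time_s: 11.2
tcp_pos: [0.6387, -0.0454, 0.0601]
eef_rot: [-179.9, 38.2, -162.9]
contact_force: [0.3, 0.1, 0.2]
gripper_width: 0.0259
gripper_force: 0.0
```

Request:
play_rows([
  {"slide": [0.006,0,0.008],"delta_rot": [0,0,0],"fingers": -0.4},
  {"slide": [0,0,0],"delta_rot": [0,0,0],"fingers": -0.4},
])

```text
time_s: 11.45
tcp_pos: [0.6391, -0.0454, 0.0586]
eef_rot: [-179.9, 38.2, -162.9]
contact_force: [-1.1, -0.2, 3.0]
gripper_width: 0.0265
gripper_force: 1.0
```

Request:
play_rows([
  {"slide": [0.006,0,0.008],"delta_rot": [0,0,0],"fingers": -0.4},
  {"slide": [0,0,0],"delta_rot": [0,0,0],"fingers": -0.4},
])

```text
time_s: 11.7
tcp_pos: [0.6401, -0.0454, 0.058]
eef_rot: [-179.8, 38.4, -162.9]
contact_force: [-1.9, 0.3, 7.6]
gripper_width: 0.026
gripper_force: 3.9
```

Request:
play_rows([
  {"slide": [0.026,0.007,-0.02],"delta_rot": [0,0,0],"fingers": -0.4},
  {"slide": [0.051,0.014,-0.04],"delta_rot": [0,0,0],"fingers": -0.4},
  {"slide": [0.051,0.014,-0.04],"delta_rot": [0,0,0],"fingers": -0.4},
  {"slide": [0,0,0],"delta_rot": [0,0,0],"fingers": -0.4},
])

```text
time_s: 12.2
tcp_pos: [0.6148, -0.0477, 0.058]
eef_rot: [-179.8, 38.4, -162.9]
contact_force: [-2.9, -0.1, 9.0]
gripper_width: 0.0263
gripper_force: 4.3
```

```bash
python3 - <<'E'
from plant import r
import cv2
a=cv2.imread("pics/w2.png")[100:300,100:540];b=r.capture("wrist")["image"];cv2.imwrite("pics/w3.png",cv2.vconcat([a,b[100:300,100:540]]))
E
python3 st.py .48,-.09,.055,38,17 .52,-.07,.055,38,17 .5,-.08,.055,34,17 .48,-.08,.055,30,20
```

```text
[ 0.6149 -0.0477  0.0579] [-179.81     38.3499 -162.8766] [  1.   17.2 -27.7 -51.7 -12.5 -26.2] [-2.3 -0.2  8.2]
[0.48, -0.09, 0.055, 38.0, 17.0] [ 0.7513 -0.0065 -0.5693] [-0.0248  0.0764  0.021 ] [-13.5   9.7 -36.8 -63.4 -20.5  -3.3] 0.0
[0.52, -0.07, 0.055, 38.0, 17.0] [ 0.5207  0.043  -0.387 ] [-0.0248  0.0764  0.021 ] [ -7.2  11.7 -34.5 -60.9 -16.8 -10.7] 0.0
[0.5, -0.08, 0.055, 34.0, 17.0] [ 0.636   0.0182 -0.4782] [-0.0255  0.949   0.0202] [ -1.6  10.  -37.9 -47.6 -13.9 -27.7] 0.0
[0.48, -0.08, 0.055, 30.0, 20.0] [ 0.7359  0.0572 -0.5574] [-0.3942  1.8204 -0.5227] [  2.2   8.8 -40.7 -37.3 -14.6 -38.1] 0.0
```

View pics/w3.png

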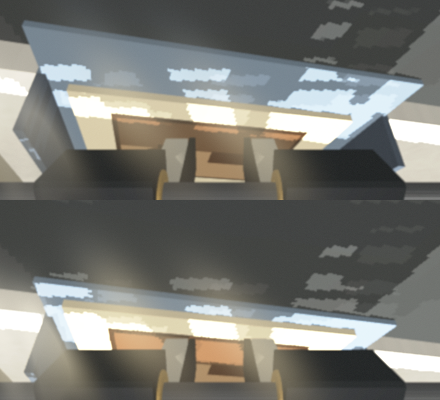

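The photo follows the fingertips. I keep pulling and lower slightly past the lip.

Request:
play_rows([
  {"slide": [0.051,0.014,-0.04],"delta_rot": [0,0,0],"fingers": -0.4},
  {"slide": [0.051,0.014,-0.04],"delta_rot": [0,0,0],"fingers": -0.4},
  {"slide": [0.051,0.014,-0.04],"delta_rot": [0,0,0],"fingers": -0.4},
  {"slide": [0.054,0.014,-0.037],"delta_rot": [0,0,0],"fingers": -0.4},
  {"slide": [0.054,0.014,-0.036],"delta_rot": [0,0,0],"fingers": -0.4},
  {"slide": [0,0,0],"delta_rot": [0,0,0],"fingers": -0.4},
])

```text
time_s: 13.0
tcp_pos: [0.5643, -0.0519, 0.0557]
eef_rot: [-179.9, 38.3, -162.9]
contact_force: [-2.8, 1.0, 9.9]
gripper_width: 0.0262
gripper_force: 4.6
```

Request:
play_rows([
  {"slide": [0.052,0.013,-0.038],"delta_rot": [0,0,0],"fingers": -0.4},
  {"slide": [0.052,0.013,-0.039],"delta_rot": [0,0,0],"fingers": -0.4},
  {"slide": [0.052,0.013,-0.039],"delta_rot": [0,0,0],"fingers": -0.4},
  {"slide": [0,0,0],"delta_rot": [0,0,0],"fingers": -0.4},
])

```text
time_s: 13.5
tcp_pos: [0.5348, -0.0548, 0.0549]
eef_rot: [-179.9, 38.3, -162.9]
contact_force: [-3.2, 0.6, 9.0]
gripper_width: 0.0261
gripper_force: 4.6
```

Request:
play_rows([
  {"slide": [0.052,0.013,-0.039],"delta_rot": [0,0,0],"fingers": -0.4},
  {"slide": [0.052,0.013,-0.039],"delta_rot": [0,0,0],"fingers": -0.4},
  {"slide": [0.052,0.013,-0.039],"delta_rot": [0,0,0],"fingers": -0.4},
  {"slide": [0,0,0],"delta_rot": [0,0,0],"fingers": -0.4},
])

```text
time_s: 14.0
tcp_pos: [0.5055, -0.0578, 0.0545]
eef_rot: [-179.8, 38.3, -162.9]
contact_force: [-2.7, 0.5, 11.5]
gripper_width: 0.026
gripper_force: 5.4
```

Request:
play_rows([
  {"slide": [0.052,0.013,-0.039],"delta_rot": [0,0,0],"fingers": -0.4},
  {"slide": [0.052,0.013,-0.039],"delta_rot": [0,0,0],"fingers": -0.4},
  {"slide": [0.026,0.006,-0.019],"delta_rot": [0,0,0],"fingers": -0.4},
  {"slide": [0,0,0],"delta_rot": [0,0,0],"fingers": -0.4},
])

```text
time_s: 14.5
tcp_pos: [0.4812, -0.0603, 0.0539]
eef_rot: [-179.8, 38.3, -162.9]
contact_force: [-0.4, -0.2, 10.0]
gripper_width: 0.0263
gripper_force: 4.8
```

```bash
python3 - <<'E'
from plant import r
import cv2
i=r.capture("top")["image"][135:250,262:422]
cv2.imwrite("pics/crop2.png",cv2.resize(i,None,fx=5,fy=5,interpolation=cv2.INTER_CUBIC))
E
python3 st.py .45,-.1,.055,38,17 .45,-.1,.055,30,17 .44,-.105,.055,25,17
```

```text
[ 0.4812 -0.0603  0.0538] [-179.8341   38.3189 -162.8891] [ -8.9   9.  -37.9 -64.7 -17.3  -5.4] [ 0.1 -0.7  9.9]
[0.45, -0.1, 0.055, 38.0, 17.0] [ 0.2123 -0.1926 -0.1771] [-0.0212  0.0696  0.0189] [-17.7   8.3 -38.7 -64.5 -22.9   1.2] 0.0
[0.45, -0.1, 0.055, 30.0, 17.0] [ 0.2123 -0.1926 -0.1771] [-0.0225  1.8149  0.0174] [ -0.    6.6 -43.4 -37.8 -13.8 -38.2] 0.0
[0.44, -0.105, 0.055, 25.0, 17.0] [ 0.27   -0.2049 -0.2227] [-0.0233  2.9058  0.0164] [  5.6   6.  -47.8 -22.5 -12.6 -57.7] 0.0
```

View pics/crop2.png

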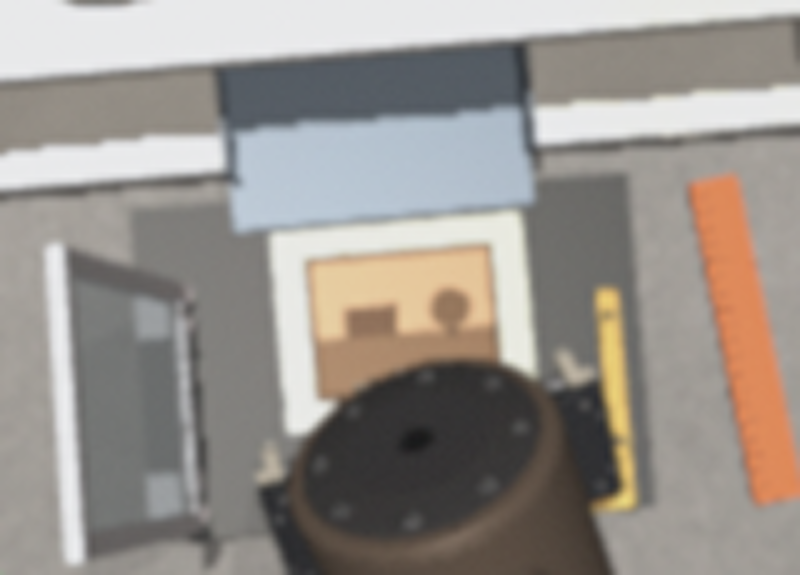

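The photo is on the board, just clear of the lip: far-left corner (268,233), far-right (524,208), left edge down to (288,435). I compute the remaining slide.

```bash
python3 - <<'E'
from h import *
FL,FR,NL=cr(268,233,.034),cr(524,209,.034),cr(288,435,.034)
print(FL,FR,NL)
y=np.degrees(np.arctan2(-(FL-FR)[0],(FL-FR)[1]));x=np.degrees(np.arctan2((FL-NL)[1],(FL-NL)[0]));print("yaws",y,x,np.linalg.norm(FL-FR),np.linalg.norm(FL-NL))
w=np.radians(y); c=(FL+FR)/2-.06*np.array([np.cos(w),np.sin(w),0]);print("centre",c)
# near stop / right stop fits
a=cr(312,511,.033);b=cr(610,486,.033);e=cr(597,290,.033);f=cr(610,480,.033);print(a,b,e,f)
# far board edge and right/left
g,h2=cr(628,175,.03),cr(132,210,.03);print("board yaw far",np.degrees(np.arctan2(-(h2-g)[0],(h2-g)[1])))
m=np.radians(3.4);print("target",b[:2]+np.array([[np.cos(m),-np.sin(m)],[np.sin(m),np.cos(m)]])@[.06,.075])
E
```

```text
[0.58478026 0.02041437 0.034     ] [ 0.59723097 -0.1325489   0.034     ] [0.46423717 0.00981204 0.034     ]
yaws 4.653431298962333 5.026499454333568 0.15346916549134176 0.12100845604087684
centre [ 0.5312034  -0.06093497  0.034     ]
[ 0.41920667 -0.00386728  0.033     ] [ 0.43192202 -0.18017712  0.033     ] [ 0.54826502 -0.17511405  0.033     ] [ 0.43545594 -0.18025811  0.033     ]
board yaw far 3.321272526425771
target [ 0.48736843 -0.10175075]
```

Request:
play_rows([
  {"slide": [0.043,-0.025,-0.033],"delta_rot": [0.03,0,0.04],"fingers": -0.4},
  {"slide": [0.043,-0.025,-0.033],"delta_rot": [0.03,0,0.04],"fingers": -0.4},
  {"slide": [0.043,-0.025,-0.033],"delta_rot": [0.03,0,0.04],"fingers": -0.4},
  {"slide": [0.043,-0.025,-0.033],"delta_rot": [0.03,0,0.04],"fingers": -0.4},
  {"slide": [0.043,-0.025,-0.033],"delta_rot": [0.03,0,0.04],"fingers": -0.4},
  {"slide": [0.043,-0.025,-0.033],"delta_rot": [0.03,0,0.04],"fingers": -0.4},
  {"slide": [0,0,0],"delta_rot": [0,0,0],"fingers": -0.4},
])

```text
time_s: 15.42
tcp_pos: [0.4413, -0.0959, 0.0537]
eef_rot: [-179.9, 38.4, -164.3]
contact_force: [-0.5, 0.8, 13.2]
gripper_width: 0.0265
gripper_force: 6.7
```

Request:
play_rows([
  {"slide": [0.001,-0.0065,-0.001],"delta_rot": [0,0,0],"fingers": -0.4},
  {"slide": [0.001,-0.0065,-0.001],"delta_rot": [0,0,0],"fingers": -0.4},
  {"slide": [0.001,-0.0065,-0.001],"delta_rot": [0,0,0],"fingers": -0.4},
  {"slide": [0.001,-0.0065,-0.001],"delta_rot": [0,0,0],"fingers": -0.4},
])

```text
time_s: 15.92
tcp_pos: [0.4415, -0.0987, 0.0537]
eef_rot: [-180.0, 38.4, -164.3]
contact_force: [0.5, 1.9, 12.7]
gripper_width: 0.0262
gripper_force: 6.4
```

Request:
play_rows([
  {"slide": [0.001,-0.0065,-0.001],"delta_rot": [0,0,0],"fingers": -0.4},
  {"slide": [0.001,-0.0065,-0.001],"delta_rot": [0,0,0],"fingers": -0.4},
  {"slide": [0.001,-0.0065,-0.001],"delta_rot": [0,0,0],"fingers": -0.4},
])

```text
time_s: 16.3
tcp_pos: [0.4416, -0.1018, 0.0537]
eef_rot: [-180.0, 38.4, -164.3]
contact_force: [0.1, 2.7, 13.1]
gripper_width: 0.0264
gripper_force: 6.1
```

Request:
play_rows([
  {"slide": [0.001,-0.0065,-0.001],"delta_rot": [0,0,0],"fingers": -0.4},
  {"slide": [0.001,-0.0065,-0.001],"delta_rot": [0,0,0],"fingers": -0.4},
  {"slide": [0,0,0],"delta_rot": [0,0,0],"fingers": -0.4},
])

```text
time_s: 16.68
tcp_pos: [0.4416, -0.1031, 0.0537]
eef_rot: [179.9, 38.4, -164.3]
contact_force: [0.3, 5.7, 12.4]
gripper_width: 0.0259
gripper_force: 6.2
```

```bash
python3 - <<'E'
from plant import r
import cv2
i=r.capture("top")["image"][165:250,302:422]
cv2.imwrite("pics/crop3.png",cv2.resize(i,None,fx=6,fy=6,interpolation=cv2.INTER_CUBIC))
E
python3 st.py
```

```text
[ 0.4416 -0.1031  0.0537] [ 179.9356   38.3782 -164.3175] [-19.6   7.9 -39.4 -66.  -23.2   3.2] [ 0.1  4.2 12.7]
```

View pics/crop3.png

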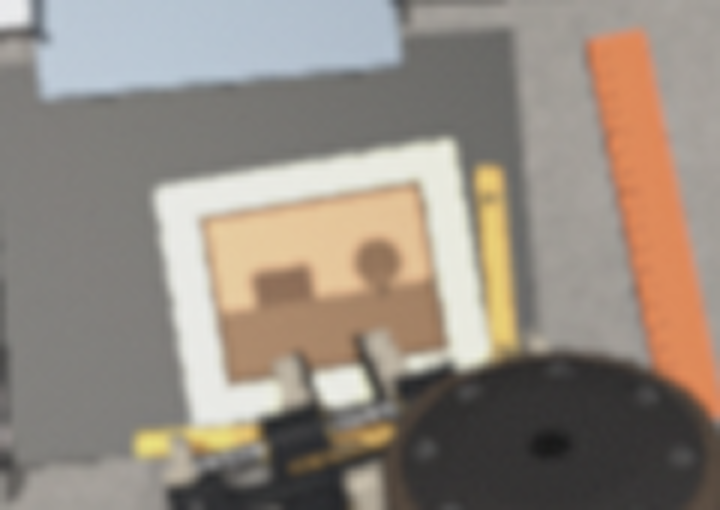

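The photo has yawed: its near-right corner is at the right stop, but its far-right corner at (455,140) stands clear of the stop. I work out its yaw.

```bash
python3 - <<'E'
from h import *
f=lambda u,v:cr(u,v,.034,302,165,6)
FL,FR,NL=f(157,187),f(455,140),f(193,428)
print(FL,FR,NL,np.degrees(np.arctan2(-(FL-FR)[0],(FL-FR)[1])),np.degrees(np.arctan2((FL-NL)[1],(FL-NL)[0])))
m=np.radians(3.4);b=np.array([.4317,-.1802]);R=np.array([[np.cos(m),-np.sin(m)],[np.sin(m),np.cos(m)]])
for c in(FL,FR,NL): print("in stop frame",R.T@(c[:2]-b))
E
```

```text
[ 0.54074748 -0.01649483  0.034     ] [ 0.56230234 -0.16462369  0.034     ] [ 0.4215121  -0.03270614  0.034     ] 8.27924097575186 7.742492670041663
in stop frame [0.1185643  0.15694981]
in stop frame [0.13129623 0.00780335]
in stop frame [-0.00142264  0.14783845]
```

```bash
python3 st.py .4416,-.102,.0537,38.4,11.1 .436,-.102,.0537,38.4,10
```

```text
[ 0.4416 -0.1031  0.0537] [ 179.9356   38.3782 -164.3175] [-19.6   7.9 -39.4 -66.  -23.2   3.2] [ 0.1  4.2 12.7]
[0.4416, -0.102, 0.0537, 38.4, 11.1] [-0.0015  0.0068  0.0012] [ 0.6349 -0.0052  0.7836] [-16.4   6.8 -40.8 -67.2 -18.2  -1.7] 0.0
[0.436, -0.102, 0.0537, 38.4, 10.0] [ 0.0266  0.0169 -0.0211] [ 0.7839 -0.0053  0.9717] [-16.1   6.2 -41.5 -67.5 -17.2  -2.5] 0.0
```

Request:
play_rows([
  {"slide": [0,0.007,0],"delta_rot": [0.16,0,0.2],"fingers": -0.4},
  {"slide": [0,0,0],"delta_rot": [0.16,0,0.2],"fingers": -0.4},
  {"slide": [0,0,0],"delta_rot": [0.16,0,0.2],"fingers": -0.4},
  {"slide": [0,0,0],"delta_rot": [0.16,0,0.2],"fingers": -0.4},
  {"slide": [0,0,0],"delta_rot": [0,0,0],"fingers": -0.4},
])

```text
time_s: 17.35
tcp_pos: [0.4414, -0.1029, 0.0537]
eef_rot: [-179.9, 38.4, -168.9]
contact_force: [-1.5, 0.6, 11.8]
gripper_width: 0.0265
gripper_force: 6.1
```

```bash
cat > look.py <<'E'
import sys,cv2
from plant import r
from h import *
i=r.capture("top")["image"]; g=i.astype(int)
# cream mount: bright, nearly neutral; fit far and left edges from sub-pixel luminance crossings
L=cv2.cvtColor(i,cv2.COLOR_BGR2GRAY).astype(float)
def edge(seq):
    for k in range(len(seq)-1):
        if seq[k]<150<=seq[k+1]: return k+(150-seq[k])/(seq[k+1]-seq[k])
far=[]
for u in range(334,374,3):
    e=edge(L[183:206,u]); 
    if e is not None: far.append(px(u,183+e,.034))
left=[]
for v in range(200,228,2):
    e=edge(L[v,314:345])
    if e is not None: left.append(px(314+e,v,.034))
far,left=np.array(far)[:,:2],np.array(left)[:,:2]
a=np.polyfit(far[:,1],far[:,0],1);b=np.polyfit(left[:,0],left[:,1],1)
print("yaw far",np.degrees(np.arctan(-a[0])).round(2),"left",np.degrees(np.arctan(b[0])).round(2),np.abs(far[:,0]-np.polyval(a,far[:,1])).max(),np.abs(left[:,1]-np.polyval(b,left[:,0])).max())
x=(a[1]+a[0]*b[1])/(1-a[0]*b[0]);FL=np.array([x,np.polyval(b,x)])
m=np.radians(3.4);R=np.array([[np.cos(m),-np.sin(m)],[np.sin(m),np.cos(m)]])
print("FL in stop frame (want .12,.15)",R.T@(FL-[.4317,-.1802]))
E
python3 look.py; python3 st.py
```

```text
yaw far 8.35 left 8.66 0.0003176283829262605 0.0004788245240711052
FL in stop frame (want .12,.15) [0.12056972 0.16128156]
[ 0.4414 -0.103   0.0537] [-179.8744   38.3648 -168.9236] [-16.5   6.8 -40.7 -66.6 -18.1  -2.2] [-0.5  2.9 12.7]
```

The photo did not turn with the fingertips; they slipped in rotation because the press is too near its edge. I regrip on the far half, fingers wider apart, and swing that end to the right.

```bash
python3 jgo.py 4 -16,7,-40,-66,-18,-2 .45,-.103,.075,38,13 .523,-.098,.068,38,15 .523,-.098,.0565,38,15
```

```text
[ 0.44 -0.1   0.05] [-179.87   38.36 -168.92] [-16.47   6.79 -40.72 -66.65 -18.09  -2.2 ] [-0.54  2.9  12.73]
[-10.93   4.08 -40.77 -57.12 -17.31 -14.83] 0.0
[[-0.03  0.   -0.02 -0.08  0.03 -0.08]
 [-0.03  0.   -0.02 -0.07  0.02 -0.08]
 [-0.03 -0.   -0.02 -0.07  0.02 -0.08]
 [-0.04 -0.   -0.02 -0.06  0.01 -0.08]]
[[0.442, -0.105, 0.054], [0.443, -0.104, 0.059], [0.445, -0.104, 0.064], [0.447, -0.104, 0.069], [0.45, -0.103, 0.075]]
[ -8.55  10.57 -34.09 -56.39 -17.19 -15.88] 0.0
[[-0.09 -0.02  0.08 -0.07  0.   -0.09]
 [-0.09 -0.02  0.08 -0.07  0.   -0.09]
 [-0.09 -0.02  0.08 -0.07 -0.   -0.09]
 [-0.08 -0.02  0.09 -0.07 -0.   -0.09]]
[[0.45, -0.103, 0.075], [0.468, -0.102, 0.074], [0.487, -0.101, 0.072], [0.505, -0.1, 0.07], [0.523, -0.098, 0.068]]
[-10.35  12.13 -33.58 -60.07 -17.71 -10.68] 0.0
[[ 0.01  0.    0.02 -0.    0.   -0.  ]
 [ 0.01  0.    0.02 -0.    0.   -0.  ]
 [ 0.01 -0.    0.02  0.   -0.    0.  ]
 [ 0.01 -0.    0.02  0.   -0.    0.  ]]
[[0.523, -0.098, 0.068], [0.523, -0.098, 0.065], [0.523, -0.098, 0.062], [0.523, -0.098, 0.059], [0.523, -0.098, 0.056]]
```

Request:
play_rows([
  {"slide": [-0.06,0,-0.06],"delta_rot": [-0.08,0.03,-0.08],"fingers": 0.1},
  {"slide": [-0.07,0,-0.04],"delta_rot": [-0.2,0.05,-0.24],"fingers": 0.1},
  {"slide": [-0.09,-0.02,0.08],"delta_rot": [-0.07,0,-0.09],"fingers": 0.1},
  {"slide": [-0.09,-0.02,0.08],"delta_rot": [-0.07,0,-0.09],"fingers": 0.1},
  {"slide": [-0.09,-0.02,0.08],"delta_rot": [-0.07,0,-0.09],"fingers": 0.1},
  {"slide": [-0.08,-0.02,0.09],"delta_rot": [-0.07,0,-0.09],"fingers": 0.1},
  {"slide": [0,0,0],"delta_rot": [0,0,0],"fingers": 0.1},
])

```text
time_s: 18.27
tcp_pos: [0.5202, -0.0969, 0.0685]
eef_rot: [179.9, 37.8, -165.0]
contact_force: [-0.9, -0.7, -0.1]
gripper_width: 0.0482
gripper_force: 0.0
```

```bash
python3 st.py .523,-.098,.053,38,15
```

```text
[ 0.5202 -0.0969  0.0685] [ 179.9466   37.7793 -165.0267] [ -8.2  10.3 -34.3 -55.4 -17.1 -17.1] [-0.9 -0.7 -0.1]
[0.523, -0.098, 0.053, 38.0, 15.0] [ 0.0506 -0.012   0.0917] [ 0.0081 -0.0482 -0.0046] [-10.9  12.6 -33.4 -61.2 -17.9  -9.1] 0.0
```

Press down by about 15 mm, then push along the board's -y in small steps.

Request:
play_rows([
  {"slide": [0.035,0,0.045],"delta_rot": [0,0,0],"fingers": 0.1},
  {"slide": [0.02,0,0.026],"delta_rot": [0,0,0],"fingers": 0.1},
  {"slide": [0.008,0,0.01],"delta_rot": [0,0,0],"fingers": 0.1},
  {"slide": [0,0,0],"delta_rot": [0,0,0],"fingers": 0.1},
])

```text
time_s: 18.77
tcp_pos: [0.5191, -0.097, 0.0544]
eef_rot: [180.0, 37.9, -165.0]
contact_force: [-0.4, 0.9, 3.2]
gripper_width: 0.0482
gripper_force: 1.6
```

Request:
play_rows([
  {"slide": [0.008,0,0.01],"delta_rot": [0,0,0],"fingers": 0.1},
  {"slide": [0.001,-0.0065,-0.001],"delta_rot": [0,0,0],"fingers": 0.1},
  {"slide": [0.001,-0.0065,-0.001],"delta_rot": [0,0,0],"fingers": 0.1},
  {"slide": [0.001,-0.013,-0.001],"delta_rot": [0,0,0],"fingers": 0.1},
  {"slide": [0.002,-0.013,-0.001],"delta_rot": [0,0,0],"fingers": 0.1},
  {"slide": [0.001,-0.0065,-0.001],"delta_rot": [0,0,0],"fingers": 0.1},
  {"slide": [0,0,0],"delta_rot": [0,0,0],"fingers": 0.1},
])

```text
time_s: 19.65
tcp_pos: [0.521, -0.1032, 0.0539]
eef_rot: [180.0, 38.0, -165.0]
contact_force: [0.4, 4.0, 10.0]
gripper_width: 0.0481
gripper_force: 5.0
```

```bash
python3 - <<'E'
from plant import r
import cv2
i=r.capture("top")["image"][165:250,302:422]
cv2.imwrite("pics/crop4.png",cv2.resize(i,None,fx=6,fy=6,interpolation=cv2.INTER_CUBIC))
E
python3 look.py
```

```text
yaw far 5.38 left 3.26 8.066249385974e-05 0.001860855166136436
FL in stop frame (want .12,.15) [0.12719391 0.15404511]
```

View pics/crop4.png

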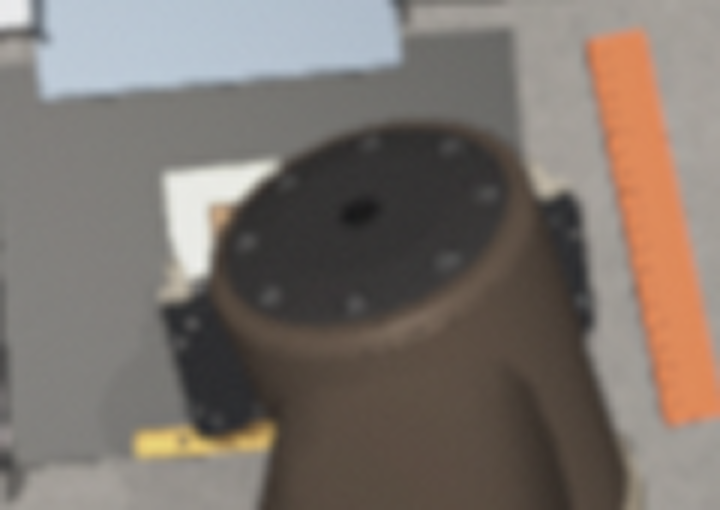

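It is turning: the visible far-left part now reads about 5.4°. I keep pushing to the right.

Request:
play_rows([
  {"slide": [0.001,-0.0065,-0.001],"delta_rot": [0,0,0],"fingers": 0.1},
  {"slide": [0.001,-0.0065,-0.001],"delta_rot": [0,0,0],"fingers": 0.1},
  {"slide": [0.001,-0.0065,-0.001],"delta_rot": [0,0,0],"fingers": 0.1},
  {"slide": [0,0,0],"delta_rot": [0,0,0],"fingers": 0.1},
])

```text
time_s: 20.25
tcp_pos: [0.5211, -0.1061, 0.0539]
eef_rot: [180.0, 38.0, -165.0]
contact_force: [-0.9, 3.4, 9.1]
gripper_width: 0.0481
gripper_force: 4.9
```

```bash
sed -i 's/range(334,374,3)/range(333,346,2)/;s/range(200,228,2)/range(197,206,1)/' look.py; python3 look.py
```

```text
yaw far 4.01 left 4.23 0.00032562864340834885 0.0004552034609806854
FL in stop frame (want .12,.15) [0.12934561 0.1527353 ]
```

Request:
play_rows([
  {"slide": [0.001,-0.0065,-0.001],"delta_rot": [0,0,0],"fingers": 0.1},
  {"slide": [0.001,-0.0065,-0.001],"delta_rot": [0,0,0],"fingers": 0.1},
  {"slide": [0.001,-0.0065,-0.001],"delta_rot": [0,0,0],"fingers": 0.1},
  {"slide": [0,0,0],"delta_rot": [0,0,0],"fingers": 0.1},
])

```text
time_s: 20.8
tcp_pos: [0.5212, -0.1089, 0.0539]
eef_rot: [180.0, 38.0, -165.0]
contact_force: [0.7, 5.1, 9.7]
gripper_width: 0.0483
gripper_force: 4.8
```

```bash
python3 look.py
```

```text
yaw far 3.84 left 3.82 0.00027855735966442197 0.00024533787447988953
FL in stop frame (want .12,.15) [0.13004656 0.15143016]
```

Request:
play_rows([
  {"slide": [0.0103,0.002,-0.008],"delta_rot": [0,0,0],"fingers": 0.1},
  {"slide": [0.0103,0.002,-0.008],"delta_rot": [0,0,0],"fingers": 0.1},
  {"slide": [0.0103,0.002,-0.008],"delta_rot": [0,0,0],"fingers": 0.1},
  {"slide": [0.0103,0.002,-0.008],"delta_rot": [0,0,0],"fingers": 0.1},
  {"slide": [0,0,0],"delta_rot": [0,0,0],"fingers": 0.1},
])

```text
time_s: 21.48
tcp_pos: [0.5137, -0.1104, 0.054]
eef_rot: [-180.0, 38.0, -165.0]
contact_force: [1.9, 2.7, 7.4]
gripper_width: 0.0482
gripper_force: 3.8
```

```bash
python3 look.py
```

```text
yaw far 3.65 left 3.82 0.00028135827688258175 0.00018148135466456924
FL in stop frame (want .12,.15) [0.12376778 0.15141723]
```

Request:
play_rows([
  {"slide": [0.0135,0.0015,-0.004],"delta_rot": [0,0,0],"fingers": 0.1},
  {"slide": [0.0103,0.0015,-0.008],"delta_rot": [0,0,0],"fingers": 0.1},
  {"slide": [0.005,0.001,-0.004],"delta_rot": [0,0,0],"fingers": 0.1},
  {"slide": [0,0,0],"delta_rot": [0,0,0],"fingers": 0.1},
])

```text
time_s: 22.02
tcp_pos: [0.5097, -0.1114, 0.0539]
eef_rot: [-179.9, 38.1, -164.9]
contact_force: [2.9, 2.7, 9.5]
gripper_width: 0.0482
gripper_force: 4.7
```

```bash
python3 look.py;python3 st.py
```

```text
yaw far 3.12 left 3.75 0.000259514965178953 0.00013118267205076972
FL in stop frame (want .12,.15) [0.12117476 0.15134166]
[ 0.5098 -0.1114  0.0539] [-179.8997   38.1179 -164.9455] [-14.2  12.1 -33.7 -61.8 -19.9  -5.9] [2.5 2.2 8.9]
```

Request:
play_rows([
  {"slide": [0.007,0.001,-0.002],"delta_rot": [0,0,0],"fingers": 0.1},
  {"slide": [0.005,0.001,-0.004],"delta_rot": [0,0,0],"fingers": 0.1},
  {"slide": [0.005,0.001,-0.004],"delta_rot": [0,0,0],"fingers": 0.1},
  {"slide": [0,0,0],"delta_rot": [0,0,0],"fingers": 0.1},
])

```text
time_s: 22.58
tcp_pos: [0.5074, -0.1122, 0.0539]
eef_rot: [-179.8, 38.2, -164.9]
contact_force: [3.9, 0.6, 9.3]
gripper_width: 0.0486
gripper_force: 4.8
```

```bash
python3 look.py;python3 st.py
```

```text
yaw far 3.29 left 3.63 0.0002726676460087507 0.0001540560767246124
FL in stop frame (want .12,.15) [0.12110145 0.15128219]
[ 0.5074 -0.1122  0.0539] [-179.8199   38.1617 -164.9236] [-14.6  12.  -33.9 -62.1 -20.   -5.3] [4.2 1.1 9.1]
```

The photo has stopped against the near stop (x no longer changes while the fingers creep). Now I press it to the right again.

Request:
play_rows([
  {"slide": [0.001,-0.0065,-0.001],"delta_rot": [0,0,0],"fingers": 0.1},
  {"slide": [0.001,-0.0065,-0.001],"delta_rot": [0,0,0],"fingers": 0.1},
  {"slide": [0.001,-0.0065,-0.001],"delta_rot": [0,0,0],"fingers": 0.1},
  {"slide": [0,0,0],"delta_rot": [0,0,0],"fingers": 0.1},
])

```text
time_s: 23.12
tcp_pos: [0.5069, -0.1138, 0.0538]
eef_rot: [180.0, 38.1, -165.0]
contact_force: [2.8, 5.7, 12.6]
gripper_width: 0.0482
gripper_force: 6.2
```

```bash
python3 look.py;python3 st.py
```

```text
yaw far 3.14 left 3.57 0.0002543733578488361 0.00016368808895242393
FL in stop frame (want .12,.15) [0.12119293 0.15129156]
[ 0.5069 -0.1138  0.0537] [ 179.9965   38.1351 -164.9597] [-15.   12.1 -33.8 -62.1 -20.5  -5. ] [ 2.1  5.6 12.4]
```

Both stops are now touched: y stays put as the side force rises to 5.7 N. I lift straight off and plan the route to the glass's outer side.

Request:
play_rows([
  {"slide": [-0.03,0,-0.04],"delta_rot": [0,0,0],"fingers": 0.1},
  {"slide": [-0.07,0,-0.09],"delta_rot": [0,0,0],"fingers": 0.1},
  {"slide": [-0.1,0,-0.13],"delta_rot": [0,0,0],"fingers": -1},
  {"slide": [-0.1,0,-0.13],"delta_rot": [0,0,0],"fingers": -1},
  {"slide": [0,0,0],"delta_rot": [0,0,0],"fingers": -1},
])

```text
time_s: 23.8
tcp_pos: [0.5044, -0.1142, 0.127]
eef_rot: [-179.9, 38.0, -164.8]
contact_force: [-0.3, 0.6, 0.1]
gripper_width: 0.0237
gripper_force: 0.0
```

```bash
python3 jgo.py 8 15,5,-25,0,-46,-89 .50,-.10,.36,5,15 .49,-.03,.40,0,3.4; python3 - <<'E'
from kin import *
np.set_printoptions(precision=1,suppress=True)
q=[15,5,-25,0,-46,-89]
for p in[(.49,-.03,.4),(.48,.1,.4),(.48,.2,.4),(.48,.2,.275),(.48,.05,.28),(.48,-.07,.217),(.495,-.136,.06)]:
    q,e=ik(*pose(*p,0,3.4),q);print(p,q,round(e,4))
E
```

```text
[ 0.5  -0.11  0.13] [-179.89   38.01 -164.82] [ -4.99   2.3  -36.89 -40.67 -18.84 -34.75] [-0.25  0.56  0.08]
[ 10.5   -1.45 -11.39  -0.41 -75.06 -85.41] 0.0
[[-0.18  0.12 -0.04 -0.99  0.54 -0.16]
 [-0.14  0.1  -0.07 -0.74  0.75 -0.14]
 [-0.11  0.07 -0.11 -0.47  0.91 -0.09]
 [-0.08  0.05 -0.15 -0.18  1.01 -0.01]
 [-0.05  0.02 -0.19  0.11  1.06  0.1 ]
 [-0.02 -0.   -0.23  0.4   1.05  0.24]
 [ 0.01 -0.03 -0.26  0.65  0.99  0.4 ]
 [ 0.04 -0.06 -0.29  0.87  0.88  0.58]]
[[0.506, -0.115, 0.127], [0.517, -0.093, 0.148], [0.523, -0.077, 0.17], [0.525, -0.067, 0.194], [0.523, -0.063, 0.22], [0.52, -0.066, 0.249], [0.514, -0.073, 0.282], [0.508, -0.085, 0.319], [0.5, -0.1, 0.36]]
[  19.5    -1.07   -6.04    0.    -85.01 -106.11] 0.0
[[-0.02  0.06 -0.03 -0.02  0.14  0.32]
 [-0.01  0.06 -0.03 -0.01  0.14  0.32]
 [-0.01  0.06 -0.03  0.    0.14  0.32]
 [-0.01  0.06 -0.03  0.01  0.14  0.32]
 [-0.    0.06 -0.03  0.02  0.14  0.32]
 [ 0.    0.06 -0.03  0.03  0.13  0.32]
 [ 0.    0.06 -0.03  0.04  0.13  0.32]
 [ 0.01  0.06 -0.03  0.04  0.13  0.32]]
[[0.5, -0.1, 0.36], [0.499, -0.091, 0.365], [0.499, -0.082, 0.37], [0.498, -0.073, 0.375], [0.497, -0.064, 0.38], [0.495, -0.056, 0.385], [0.494, -0.047, 0.39], [0.492, -0.038, 0.395], [0.49, -0.03, 0.4]]
(0.49, -0.03, 0.4) [  19.5   -1.1   -6.     0.   -85.  -106.1] 0.0
(0.48, 0.1, 0.4) [  34.8   -1.1   -6.1    0.   -85.  -121.4] 0.0
(0.48, 0.2, 0.4) [  44.3    1.9   -3.     0.   -85.  -130.9] 0.0
(0.48, 0.2, 0.275) [  44.3    4.7  -16.     0.   -69.2 -130.9] 0.0
(0.48, 0.05, 0.28) [  29.4    0.7  -19.6    0.   -69.7 -116. ] 0.0
(0.48, -0.07, 0.217) [  15.     3.7  -25.1    0.   -61.2 -101.6] 0.0
(0.495, -0.136, 0.06) [  6.6  17.3 -32.8  -0.  -39.9 -93.2] 0.0
```

Request:
play_rows([
  {"slide": [-0.18,0.12,-0.04],"delta_rot": [-0.99,0.54,-0.16],"fingers": -1},
  {"slide": [-0.14,0.1,-0.07],"delta_rot": [-0.74,0.75,-0.14],"fingers": -1},
  {"slide": [-0.11,0.07,-0.11],"delta_rot": [-0.47,0.91,-0.09],"fingers": -1},
  {"slide": [-0.08,0.05,-0.15],"delta_rot": [-0.18,1,-0.01],"fingers": -1},
  {"slide": [-0.05,0.02,-0.19],"delta_rot": [0.11,1,0.1],"fingers": -1},
  {"slide": [-0.02,0,-0.23],"delta_rot": [0.4,1,0.24],"fingers": -1},
  {"slide": [0.01,-0.03,-0.26],"delta_rot": [0.65,0.99,0.4],"fingers": -1},
  {"slide": [0.04,-0.06,-0.29],"delta_rot": [0.87,0.88,0.58],"fingers": -1},
])

```text
time_s: 24.8
tcp_pos: [0.496, -0.1004, 0.3584]
eef_rot: [179.9, 5.1, -165.3]
contact_force: [0.4, 0.1, -0.6]
gripper_width: 0.0001
gripper_force: 0.0
```

```bash
python3 look.py; python3 st.py .49,-.03,.4,0,3.4
```

```text
[ 0.4976 -0.1019  0.3645] [-179.7227    5.2817 -165.3812] [ 10.5  -1.9 -11.5  -0.1 -75.1 -85.9] [ 2.7 -1.9  8.1]
[0.49, -0.03, 0.4, 0.0, 3.4] [-0.0933  0.4756 -0.2316] [0.0526 1.1545 2.443 ] [  19.5   -1.1   -6.     0.   -85.  -106.1] 0.0Traceback (most recent call last):
  File "look.py", line 18, in <module>
    far,left=np.array(far)[:,:2],np.array(left)[:,:2]
             ~~~~~~~~~~~~~^^^^^^
IndexError: too many indices for array: array is 1-dimensional, but 2 were indexed
```

Request:
play_rows([
  {"slide": [-0.02,0.12,-0.06],"delta_rot": [0.02,0.38,0.8],"fingers": -1},
  {"slide": [-0.02,0.12,-0.06],"delta_rot": [0.02,0.38,0.8],"fingers": -1},
  {"slide": [-0.02,0.12,-0.06],"delta_rot": [0.02,0.38,0.82],"fingers": -1},
  {"slide": [0,0.2,-0.06],"delta_rot": [0,0,0],"fingers": -1},
  {"slide": [0.02,0.3,0],"delta_rot": [0,0,0],"fingers": -1},
  {"slide": [0.02,0.3,0],"delta_rot": [0,0,0],"fingers": -1},
  {"slide": [0,0.3,0],"delta_rot": [0,0,0],"fingers": -1},
  {"slide": [0,0.3,0],"delta_rot": [0,0,0],"fingers": -1},
])

```text
time_s: 25.85
tcp_pos: [0.4732, 0.1647, 0.3956]
eef_rot: [179.6, -0.1, -176.2]
contact_force: [0.3, 0.2, 0.1]
gripper_width: 0.0004
gripper_force: 0.0
```

```bash
python3 st.py .475,.2,.275,0,3.4; python3 - <<'E'
from plant import r
import cv2
cv2.imwrite("pics/t5.png",cv2.resize(r.capture("top")["image"][120:260,240:430],None,fx=4,fy=4,interpolation=cv2.INTER_CUBIC))
E
```

```text
[0.4732 0.1647 0.3956] [ 179.5573   -0.0971 -176.2127] [  41.4    0.1   -5.3   -0.4  -84.3 -127.6] [0.3 0.2 0.1]
[0.475, 0.2, 0.275, 0.0, 3.4] [-0.029   0.2277  0.8056] [ 0.0965 -0.0215  0.0844] [  44.7    4.2  -16.6    0.   -69.2 -131.3] 0.0
```

View pics/t5.png

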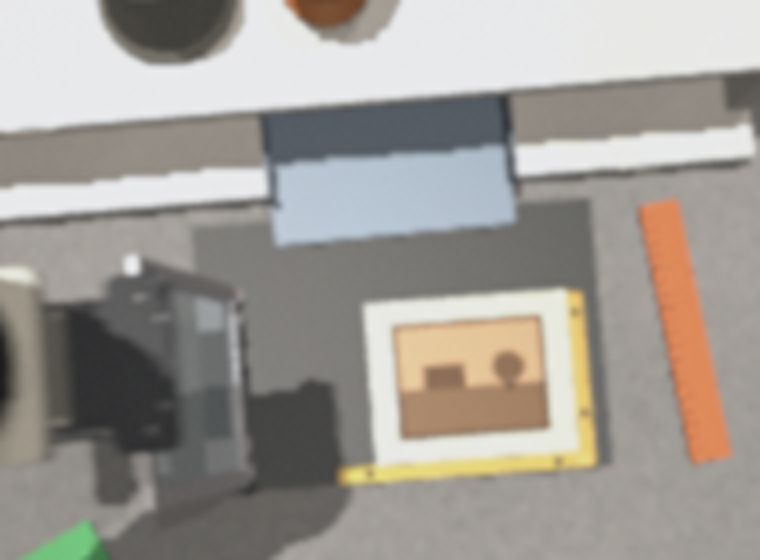

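The photo sits square, with its near edge along the near stop (375,463)–(580,450) and its right edge on the right stop at (575,290)–(580,450). Next the glass: move left of it, descend, then push.

Request:
play_rows([
  {"slide": [-0.015,0.24,0],"delta_rot": [0.1,0,0.08],"fingers": -1},
  {"slide": [-0.015,0,0.25],"delta_rot": [0,0,0],"fingers": -1},
  {"slide": [0,0,0.3],"delta_rot": [0,0,0],"fingers": -1},
  {"slide": [0,0,0.27],"delta_rot": [0,0,0],"fingers": -1},
  {"slide": [0,0,0],"delta_rot": [0,0,0],"fingers": -1},
])

```text
time_s: 26.52
tcp_pos: [0.4744, 0.198, 0.2704]
eef_rot: [-179.7, -0.4, -176.6]
contact_force: [-0.2, -0.5, 0.4]
gripper_width: 0.0001
gripper_force: 0.0
```

Request:
play_rows([
  {"slide": [0,-0.15,0],"delta_rot": [0,0,0],"fingers": -1},
  {"slide": [0,-0.12,0],"delta_rot": [0,0,0],"fingers": -1},
  {"slide": [0,-0.06,0],"delta_rot": [0,0,0],"fingers": -1},
  {"slide": [0,-0.06,0],"delta_rot": [0,0,0],"fingers": -1},
])

```text
time_s: 27.02
tcp_pos: [0.4798, 0.1401, 0.2747]
eef_rot: [-180.0, 0.1, -176.7]
contact_force: [0.3, -0.1, -0.4]
gripper_width: 0.0006
gripper_force: 0.0
```

```bash
cat > gl.py <<'E'
import numpy as np
rho=.22
def P(t): t=np.radians(t);return np.array([.0683-rho*np.cos(t)+.004*np.sin(t)+.021,.039+rho*np.sin(t)+.004*np.cos(t)+.019])
ts=np.r_[np.arange(98,8,-4),8,5,3,1,0]
p=np.array([P(t) for t in ts])
for i in range(len(ts)): print(ts[i],p[i].round(4),([0,0] if i==0 else [(p[i]-p[i-1])[0]/.15,-(p[i]-p[i-1])[1]/.15]).__repr__() if i==0 else (np.array([p[i][0]-p[i-1][0],p[i-1][1]-p[i][1]])/.15).round(3))
E
python3 gl.py
```

```text
98 [0.1239 0.2753] [0, 0]
94 [0.1086 0.2772] [-0.102 -0.013]
90 [0.0933 0.278 ] [-0.102 -0.005]
86 [0.0779 0.2777] [-0.102  0.002]
82 [0.0626 0.2764] [-0.102  0.009]
78 [0.0475 0.274 ] [-0.101  0.016]
74 [0.0325 0.2706] [-0.1    0.023]
70 [0.0178 0.2661] [-0.098  0.03 ]
66 [0.0035 0.2606] [-0.096  0.037]
62 [-0.0105  0.2541] [-0.093  0.043]
58 [-0.0239  0.2467] [-0.09  0.05]
54 [-0.0368  0.2383] [-0.086  0.056]
50 [-0.049   0.2291] [-0.082  0.062]
46 [-0.0606  0.219 ] [-0.077  0.067]
42 [-0.0715  0.2082] [-0.072  0.072]
38 [-0.0816  0.1966] [-0.067  0.077]
34 [-0.0909  0.1843] [-0.062  0.082]
30 [-0.0992  0.1715] [-0.056  0.086]
26 [-0.1067  0.158 ] [-0.05  0.09]
22 [-0.1132  0.1441] [-0.043  0.093]
18 [-0.1187  0.1298] [-0.037  0.096]
14 [-0.1232  0.1151] [-0.03   0.098]
10 [-0.1267  0.1001] [-0.023  0.1  ]
8 [-0.128   0.0926] [-0.009  0.05 ]
5 [-0.1295  0.0812] [-0.01   0.076]
3 [-0.1302  0.0735] [-0.004  0.051]
1 [-0.1306  0.0658] [-0.003  0.051]
0 [-0.1307  0.062 ] [-0.001  0.026]
```

Request:
play_rows([
  {"slide": [0,-0.06,0],"delta_rot": [0,0,0],"fingers": -1},
  {"slide": [0,-0.06,0],"delta_rot": [0,0,0],"fingers": -1},
  {"slide": [0,-0.06,0],"delta_rot": [0,0,0],"fingers": -1},
  {"slide": [0,0,0],"delta_rot": [0,0,0],"fingers": -1},
])

```text
time_s: 27.52
tcp_pos: [0.4812, 0.1133, 0.2741]
eef_rot: [-179.9, 0.0, -176.7]
contact_force: [0.5, 0.7, 0.4]
gripper_width: 0.0007
gripper_force: 0.3
```

Contact is starting, so I follow the arc down slowly.

Request:
play_rows([
  {"slide": [0,-0.1,-0.01],"delta_rot": [0,0,0],"fingers": -1},
  {"slide": [0,-0.1,-0.005],"delta_rot": [0,0,0],"fingers": -1},
  {"slide": [0,-0.1,0],"delta_rot": [0,0,0],"fingers": -1},
  {"slide": [0,-0.1,0.01],"delta_rot": [0,0,0],"fingers": -1},
])

```text
time_s: 28.02
tcp_pos: [0.4845, 0.0529, 0.2746]
eef_rot: [-179.9, 0.0, -176.7]
contact_force: [-0.1, 3.4, -1.2]
gripper_width: 0.0005
gripper_force: 1.6
```

Request:
play_rows([
  {"slide": [0,-0.1,0.016],"delta_rot": [0,0,0],"fingers": -1},
  {"slide": [0,-0.1,0.023],"delta_rot": [0,0,0],"fingers": -1},
  {"slide": [0,-0.098,0.03],"delta_rot": [0,0,0],"fingers": -1},
])

```text
time_s: 28.4
tcp_pos: [0.4872, 0.0082, 0.2642]
eef_rot: [-179.9, 0.0, -176.7]
contact_force: [0.3, 3.7, 0.4]
gripper_width: 0.0003
gripper_force: 1.3
```

Request:
play_rows([
  {"slide": [0,-0.096,0.037],"delta_rot": [0,0,0],"fingers": -1},
  {"slide": [0,-0.093,0.045],"delta_rot": [0,0,0],"fingers": -1},
  {"slide": [0,-0.09,0.05],"delta_rot": [0,0,0],"fingers": -1},
  {"slide": [0,-0.086,0.056],"delta_rot": [0,0,0],"fingers": -1},
  {"slide": [0,-0.082,0.062],"delta_rot": [0,0,0],"fingers": -1},
])

```text
time_s: 29.02
tcp_pos: [0.4913, -0.0585, 0.2265]
eef_rot: [-179.9, 0.0, -176.7]
contact_force: [-0.6, 2.6, 1.3]
gripper_width: 0.0003
gripper_force: 0.9
```

Request:
play_rows([
  {"slide": [0,-0.077,0.067],"delta_rot": [0,0,0],"fingers": -1},
  {"slide": [0,-0.072,0.072],"delta_rot": [0,0,0],"fingers": -1},
  {"slide": [0,-0.067,0.077],"delta_rot": [0,0,0],"fingers": -1},
  {"slide": [0,-0.062,0.082],"delta_rot": [0,0,0],"fingers": -1},
])

```text
time_s: 29.52
tcp_pos: [0.4937, -0.1, 0.1816]
eef_rot: [-179.9, 0.0, -176.7]
contact_force: [-0.4, 2.1, 0.2]
gripper_width: 0.0007
gripper_force: 0.7
```

Request:
play_rows([
  {"slide": [0,-0.03,0.1],"delta_rot": [0,0,0],"fingers": -1},
  {"slide": [0,-0.03,0.1],"delta_rot": [0,0,0],"fingers": -1},
  {"slide": [0,-0.03,0.1],"delta_rot": [0,0,0],"fingers": -1},
  {"slide": [0,-0.036,0.095],"delta_rot": [0,0,0],"fingers": -1},
])

```text
time_s: 30.02
tcp_pos: [0.4947, -0.1184, 0.1221]
eef_rot: [-179.9, 0.0, -176.6]
contact_force: [0.3, 1.4, 1.0]
gripper_width: 0.0004
gripper_force: 0.6
```

Request:
play_rows([
  {"slide": [0,-0.03,0.098],"delta_rot": [0,0,0],"fingers": -1},
  {"slide": [0,-0.023,0.09],"delta_rot": [0,0,0],"fingers": -1},
  {"slide": [0,-0.01,0.05],"delta_rot": [0,0,0],"fingers": -1},
])

```text
time_s: 30.4
tcp_pos: [0.4951, -0.1279, 0.0865]
eef_rot: [-179.9, -0.0, -176.7]
contact_force: [-1.0, 0.0, 1.4]
gripper_width: 0.0007
gripper_force: 0.5
```

Request:
play_rows([
  {"slide": [0,-0.003,0.03],"delta_rot": [0,0,0],"fingers": -1},
  {"slide": [0,-0.003,0.03],"delta_rot": [0,0,0],"fingers": -1},
  {"slide": [0,-0.002,0.03],"delta_rot": [0,0,0],"fingers": -1},
  {"slide": [0,0,0.025],"delta_rot": [0,0,0],"fingers": -1},
  {"slide": [0,0,0.02],"delta_rot": [0,0,0],"fingers": -1},
])

```text
time_s: 31.02
tcp_pos: [0.4956, -0.1289, 0.0672]
eef_rot: [-179.9, 0.1, -176.7]
contact_force: [0.1, -0.7, 1.6]
gripper_width: 0.0006
gripper_force: 0.4
```

Request:
play_rows([
  {"slide": [0,0,0.013],"delta_rot": [0,0,0],"fingers": -1},
  {"slide": [0,0,0.01],"delta_rot": [0,0,0],"fingers": -1},
  {"slide": [0,0,0],"delta_rot": [0,0,0],"fingers": -1},
])

```text
time_s: 31.4
tcp_pos: [0.4954, -0.1289, 0.0637]
eef_rot: [-179.9, 0.0, -176.7]
contact_force: [-0.4, 0.2, 0.9]
gripper_width: 0.0008
gripper_force: 0.0
```

Request:
play_rows([
  {"slide": [0,0,0.008],"delta_rot": [0,0,0],"fingers": -1},
  {"slide": [0,0,0.008],"delta_rot": [0,0,0],"fingers": -1},
  {"slide": [0,0,0],"delta_rot": [0,0,0],"fingers": -1},
])

```text
time_s: 31.78
tcp_pos: [0.4954, -0.1289, 0.062]
eef_rot: [-179.9, 0.0, -176.6]
contact_force: [-3.6, 1.3, 8.3]
gripper_width: 0.0005
gripper_force: 4.3
```

Request:
play_rows([
  {"slide": [0,0,0.008],"delta_rot": [0,0,0],"fingers": -1},
  {"slide": [0,0,0.008],"delta_rot": [0,0,0],"fingers": -1},
  {"slide": [0,0,0],"delta_rot": [0,0,0],"fingers": -1},
])

```text
time_s: 32.15
tcp_pos: [0.4956, -0.1289, 0.0618]
eef_rot: [-179.9, 0.1, -176.6]
contact_force: [-10.4, 5.8, 34.5]
gripper_width: 0.0005
gripper_force: 17.1
```

The glass is hard on its stop: tip at z ≈ .043, with force rising steeply. I lift off straight up.

Request:
play_rows([
  {"slide": [0,0,-0.02],"delta_rot": [0,0,0],"fingers": -1},
  {"slide": [0,0,-0.05],"delta_rot": [0,0,0],"fingers": -1},
  {"slide": [0,0,-0.25],"delta_rot": [0,0,0],"fingers": -1},
  {"slide": [0,0,-0.3],"delta_rot": [0,0,0],"fingers": -1},
  {"slide": [0.3,0,-0.2],"delta_rot": [0,0,0],"fingers": -1},
  {"slide": [0.2,-0.3,0],"delta_rot": [0,0,0],"fingers": -1},
  {"slide": [0,-0.4,0],"delta_rot": [0,0,0],"fingers": -1},
  {"slide": [0,-0.4,0],"delta_rot": [0,0,0],"fingers": -1},
])

```text
time_s: 33.15
tcp_pos: [0.4302, -0.2994, 0.1831]
eef_rot: [-179.9, 0.1, -176.6]
contact_force: [1.9, 1.0, 0.2]
gripper_width: 0.0001
gripper_force: 0.0
```

```bash
sed -i 's/range(333,346,2)/range(334,374,3)/;s/range(197,206,1)/range(200,228,2)/' look.py; python3 look.py; python3 st.py
```

```text
[ 0.4304 -0.305   0.1825] [-179.8209    0.0471 -176.7111] [-13.9   9.6 -23.2   0.2 -57.1 -72.9] [ 5.3 -7.   3. ]Traceback (most recent call last):
  File "look.py", line 18, in <module>
    far,left=np.array(far)[:,:2],np.array(left)[:,:2]
                                 ~~~~~~~~~~~~~~^^^^^^
IndexError: too many indices for array: array is 1-dimensional, but 2 were indexed
```

I have used up my picture views, so I check numerically that the print has not shifted under the glass.

```bash
python3 - <<'E'
import cv2,numpy as np
from plant import r
a=cv2.resize(cv2.imread("pics/t5.png"),(190,140),interpolation=cv2.INTER_AREA)
i=r.capture("top")["image"];cv2.imwrite("pics/end.png",i);b=i[120:260,240:430]
t=a[78:112,96:140]
m=cv2.matchTemplate(b,t,cv2.TM_CCOEFF_NORMED);_,v,_,l=cv2.minMaxLoc(m);print("match",v,"shift",l[0]-96,l[1]-78)
g=lambda x:cv2.cvtColor(x,cv2.COLOR_BGR2GRAY).astype(np.float32)[74:116,92:144]
print(cv2.phaseCorrelate(g(a),g(b),cv2.createHanningWindow((52,42),cv2.CV_32F)))
E
```

```text
match 0.5653361678123474 shift 40 -74
((-3.658183515397223, 0.47888107281507075), 0.4764233734382033)
```

The forearm blocks the view, so I move further aside.

Request:
play_rows([
  {"slide": [0.1,-0.35,-0.1],"delta_rot": [0,0,0],"fingers": -1},
  {"slide": [0.1,-0.35,-0.1],"delta_rot": [0,0,0],"fingers": -1},
  {"slide": [0.1,-0.35,-0.1],"delta_rot": [0,0,0],"fingers": -1},
  {"slide": [0.1,-0.35,-0.1],"delta_rot": [0,0,0],"fingers": -1},
  {"slide": [0.1,-0.35,0],"delta_rot": [0,0,0],"fingers": -1},
  {"slide": [0.1,-0.35,0],"delta_rot": [0,0,0],"fingers": -1},
  {"slide": [0,0,0],"delta_rot": [0,0,0],"fingers": -1},
  {"slide": [0,0,0],"delta_rot": [0,0,0],"fingers": -1},
])

```text
time_s: 34.25
tcp_pos: [0.3585, -0.6171, 0.2416]
eef_rot: [180.0, -0.0, -176.7]
contact_force: [0.4, -0.1, 0.1]
gripper_width: 0.0004
gripper_force: 0.0
```

```bash
python3 - <<'E'
import cv2,numpy as np
from plant import r
a=cv2.resize(cv2.imread("pics/t5.png"),(190,140),interpolation=cv2.INTER_AREA)
i=r.capture("top")["image"];cv2.imwrite("pics/end.png",i);b=i[120:260,240:430]
t=a[78:112,96:140]
m=cv2.matchTemplate(b,t,cv2.TM_CCOEFF_NORMED);_,v,_,l=cv2.minMaxLoc(m);print("match",v,"shift",l[0]-96,l[1]-78)
g=lambda x:cv2.cvtColor(x,cv2.COLOR_BGR2GRAY).astype(np.float32)[78:112,96:140]
print(cv2.phaseCorrelate(g(a),g(b),cv2.createHanningWindow((44,34),cv2.CV_32F)))
s=r.get_state();print(s["tcp_pos"],s["contact_force"],s["qd"].round(1))
E
```

```text
match 0.9406843185424805 shift 0 0
((0.3755629878294613, -0.10550137275947336), 0.7620632230499644)
[ 0.35889418 -0.61670881  0.24217791] [0.64065941 0.98631149 0.04303628] [ 0.9 -0.9 -0.2 -0.   0.1  0.1]
```

The print is where it was under the shut glass, so I hand in.

```bash
python3 -c "
from plant import r
print(r.close_job())"
```

```text
the job is handed in; nothing more can be done
None
```

The photograph is out of the box and square against both brass stops, the glass is lowered slowly and fully shut over it, and I handed the job in at about 34 s; the hand-in returned no verdict.

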